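# Make up a cheese-grading kit: stamp the cheese, tall tubes last

### The arm

A 7-joint arm with a two-finger parallel gripper is mounted at the origin on the work surface. World frame = base frame: x ahead of the robot, y to its left, z up, the work surface at z = 0. Lengths are in m, angles in rad, forces in N, time in s.
With the tool pointing down it reaches from about 0.4 to 0.85 m from the base axis. Payload 4.5 kg.
Tool frame: the origin (TCP) lies on the mounting face of the last link; the fingertips stand 166 mm ahead of it and the grasp point (between the pads) lies 147 mm ahead of it; z points along the fingers, y is the line along which they close (so a half turn about z gives the same grasp; the last joint's range is limited). The gripper opens to 88 mm and grips with 3 to 60 N. Pads are 18 mm wide; open, the fingers measure 123 mm over their backs; the gripper's body (75 mm by 187 mm) begins 45 mm behind the grasp point.
Start: joints at [1.17, 0.689, -0.195, 1.565, 0.157, 0.902, -0.215], TCP at [0.263, -0.567, 0.405] pointing down, gripper open.
Joint ranges: [-3.01, 3.01], [-0.46, 2.08], [-1.47, 1.51], [0.13, 2.56], [-1, 4.14], [0.04, 2.09], [-2.66, 2.66]. Speed limits (rad/s): [2.57, 2.57, 3.14, 3.14, 3.14, 3.14, 3.14].

### API

Orientations are given as a rotation vector (axis times angle).
In Python, from plant import manip, snapshot, job gives the robot as it stands.
- The arm moves only by the shell command python3 -m inch 'ROWS'. ROWS is JSON, one flat list of numbers, 7 for each row, row after row: the shift along the tool's x, y, z in units of 25 mm (1.0 is 25 mm), then the turn, a rotation vector about the tool's x, y, z in units of 8 degrees (1.0 is 8 degrees), then the closure, from 0 (fully open) to 1 (shut). A call has 1 to 5 rows; each row shifts and turns the commanded pose from where the row before left it, along the tool's axes as they then stand; what a row does not reach is not made up. A row lasts 1/8 s, in which the tool goes at most 62.5 mm and 10.7 degrees, less where a joint would pass 70% of its speed; a pose out of reach is approached as far as the arm can. A call is refused whole if a number of a shift passes 1 or a number of a turn 1, either way. A call with a gripper value outside its range is refused whole. The fingers move at their own pace and stop on an object; the grip force is fixed at half the most. Time passes only in rows, so rows that do not move let the fingers close. It gives the time, the measured TCP pose, the force, the opening and the grip force at its end, in the units of the state.
- manip.state(): the state, without advancing time (a new reading comes with each control period).
- snapshot(name): name is "scene" or "top" or "wrist"; returns a dict with "pixels" (420x560x3 uint8, red, green, blue), "intrinsics" (3x3 intrinsics, pixels), "eye" and "attitude" of the camera in the world; the wrist camera has in their place "T_tool_cam" (4x4, takes a point from camera to tool coordinates, whose origin is the TCP and whose axes are the flange's). Camera axes: x right, y up, looking along -z (the intrinsics and any distortion apply to the point x, -y, -z); pixel columns grow to the right and rows downward; lengths in m; the calibration is good to about 2 mm. The wrist camera is an equidistant fisheye: a pixel r from the principal point sees the ray r / f radians off the axis. A picture is of the moment at which its call begins: read the wrist's pose just before it. There is no depth.
- job.close_job(): hands the job in; it is judged then, once.
The state is a dict: "time_s": time; "q": joint angles; "dq": joint speeds; "joint_efforts": joint torques, N m; "position": TCP position; "ee_rot": TCP orientation; "force": force on the tool from outside, world axes, zero at the start; "wrist_torque": the same for the moment, N m; "width": finger opening in m; "grasp_force": force on a finger pad.
Only numpy, scipy, OpenCV 4.12 (cv2) and the standard library are available. Lean on these libraries where they do the work, as an engineer would, in place of code of your own. Each camera call takes 0.05 s, during which the arm holds its last target. There are 200 camera calls.

### The job

Make up the grading kit in the white tray, working from low to tall so that nothing already loaded is in your way: first lay the small cheese flat in its wide well and mark it there with the spring stamp, pressed squarely on the middle of the cheese until its spring is most of the way in, kept there for a moment, lifted straight off without sliding, and stood back in its ring stand. Then set every jar in a jar well, and only when all the jars are in, stand every steel sample tube upright in a small bore. Do not press the stamp very hard, and leave the brush, flask and mug where they are.

Things in the scene. Friction and masses are not known exactly. Their poses are not given: they have to be found in the camera images.
- tray: white plastic kit tray, fixed, 210 x 210 mm, 20 mm thick, flat top with seven round recesses, all 12 mm deep (floor 8 mm above the table). Origin: centre of the underside; z up. One wide well lies on the +y side, a row of three small bores along x through the middle, a row of three jar wells along x on the -y side
- well_cheese (a point): centre of the mouth (tray's top surface, 20 mm up) of the wide well, 68 mm across, at tray x 0, y +54 mm
- well_jar0 (a point): centre of the mouth of a jar well, 55 mm across, at tray x -64, y -61 mm. Any jar may go in any jar well
- well_jar1 (a point): centre of the mouth of a jar well, 55 mm across, at tray x +0, y -61 mm. Any jar may go in any jar well
- well_jar2 (a point): centre of the mouth of a jar well, 55 mm across, at tray x +64, y -61 mm. Any jar may go in any jar well
- bore0 (a point): centre of the mouth of a bore for a sample tube, 31 mm across, at tray x -64, y -6 mm. Any tube may go in any bore
- bore1 (a point): centre of the mouth of a bore for a sample tube, 31 mm across, at tray x +0, y -6 mm. Any tube may go in any bore
- bore2 (a point): centre of the mouth of a bore for a sample tube, 31 mm across, at tray x +64, y -6 mm. Any tube may go in any bore
- cheese: small golden-brown cheese, a flat solid disc 60 mm across and 34 mm high, about 0.1 kg, lying on the table. Origin: centre of its underside; z up
- jar0: squat amber jar with a white lid, 48 mm across (lid 45 mm, from 38 mm up), 52 mm high, about 0.12 kg, standing on the table; two or three of the jars are present, the rest are absent (None). Origin: centre of its underside; z up
- jar1: squat amber jar with a white lid, 48 mm across (lid 45 mm, from 38 mm up), 52 mm high, about 0.12 kg, standing on the table; two or three of the jars are present, the rest are absent (None). Origin: centre of its underside; z up
- jar2: squat amber jar with a white lid, 48 mm across (lid 45 mm, from 38 mm up), 52 mm high, about 0.12 kg, standing on the table; two or three of the jars are present, the rest are absent (None). Origin: centre of its underside; z up
- vial0: steel sample tube with a black cap, 26 mm across over its whole height of 100 mm, about 0.08 kg, standing upright on the table; two or three of the tubes are present, the rest are absent (None). Origin: centre of its underside; z up
- vial1: steel sample tube with a black cap, 26 mm across over its whole height of 100 mm, about 0.08 kg, standing upright on the table; two or three of the tubes are present, the rest are absent (None). Origin: centre of its underside; z up
- vial2: steel sample tube with a black cap, 26 mm across over its whole height of 100 mm, about 0.08 kg, standing upright on the table; two or three of the tubes are present, the rest are absent (None). Origin: centre of its underside; z up
- stamp: hand stamp: an upright dark wooden handle, 30 mm across, from 22 to 90 mm above the origin, with a brass die below it (36 mm across, 12 mm thick) that slides up into it on a spring. About 0.2 kg; stands on its die inside the ring stand. Origin: centre of the die's underside when the spring is out; z up along the handle
- stamp_grip (a point): point on the stamp's axis, 66 mm above the die's underside, a good height to grip the handle
- die_face (a point): the stamp's brass die, a disc 36 mm across. Origin: centre of its underside (the marking face); z up
- die (a joint): how far the die is pushed into the stamp, m: 0 at rest, 0.007 at the stop. The spring starts to give at about 4 N and takes about 10 N at the stop
- stand: the stamp's stand: a dark steel ring fixed on the table, 60 mm across outside, 46 mm inside, 12 mm high; the stamp stands on the table within it. Origin: centre of its underside
- brush: bystander: a hand brush lying beyond the tray
- flask: bystander: green bottle, 60 mm across, 130 mm high, at the left far side
- mug: bystander: white mug, 76 mm across, 85 mm high, at the right far side
There are look-alikes about, which are no part of the job. Leave any orange or purple look-alike of the stamp alone.

How it is judged:
On the way, in this order (a step that is already met when the one before it is completed fails the run):
1. the cheese lies flat in its well in the tray, released, before any jar or tube is loaded ((horizontal distance between cheese and well_cheese below 0.008 m and z of cheese in the frame of well_cheese below -0.009 m) and angle between cheese's own z axis and vertical below 0.08 rad and contact force between the fingers and cheese below 0.1 N and horizontal distance between each of jar0, jar1, jar2, vial0, vial1, vial2 and tray above 0.11 m), for 0.2 s.
2. the upright stamp is pressed on the middle of the cheese in its well, its spring pushed in by more than 4 mm, for 0.3 s ((horizontal distance between cheese and well_cheese below 0.008 m and z of cheese in the frame of well_cheese below -0.009 m) and angle between cheese's own z axis and vertical below 0.08 rad and value of joint die above 0.004 m and contact force between stamp and cheese above 4 N and angle between stamp's own z axis and vertical below 0.1 rad and horizontal distance between die_face and cheese below 0.009 m), for 0.3 s.
3. the stamp is lifted straight off: 10 mm or more clear above the cheese, still over its middle (10 mm), the cheese left in its well ((horizontal distance between cheese and well_cheese below 0.008 m and z of cheese in the frame of well_cheese below -0.009 m) and angle between cheese's own z axis and vertical below 0.08 rad and z of die_face in the frame of cheese above 0.044 m and horizontal distance between die_face and cheese below 0.01 m).
4. the stamp stands released in its stand, no jar or tube loaded yet (horizontal distance between stamp and stand below 0.01 m and height (world z) of stamp below 0.006 m and angle between stamp's own z axis and vertical below 0.08 rad and contact force between the fingers and stamp below 0.1 N and horizontal distance between each of jar0, jar1, jar2, vial0, vial1, vial2 and tray above 0.11 m), for 0.2 s.
5. every jar there is stands in a jar well, released, no tube loaded yet (((horizontal distance between jar0 and well_jar0 below 0.007 m and z of jar0 in the frame of well_jar0 below -0.009 m) or (horizontal distance between jar0 and well_jar1 below 0.007 m and z of jar0 in the frame of well_jar1 below -0.009 m) or (horizontal distance between jar0 and well_jar2 below 0.007 m and z of jar0 in the frame of well_jar2 below -0.009 m)) and angle between each of jar0, jar1, jar2's own z axis and vertical below 0.08 rad and ((horizontal distance between jar1 and well_jar0 below 0.007 m and z of jar1 in the frame of well_jar0 below -0.009 m) or (horizontal distance between jar1 and well_jar1 below 0.007 m and z of jar1 in the frame of well_jar1 below -0.009 m) or (horizontal distance between jar1 and well_jar2 below 0.007 m and z of jar1 in the frame of well_jar2 below -0.009 m)) and ((horizontal distance between jar2 and well_jar0 below 0.007 m and z of jar2 in the frame of well_jar0 below -0.009 m) or (horizontal distance between jar2 and well_jar1 below 0.007 m and z of jar2 in the frame of well_jar1 below -0.009 m) or (horizontal distance between jar2 and well_jar2 below 0.007 m and z of jar2 in the frame of well_jar2 below -0.009 m)) and contact force between the fingers and jar0 below 0.1 N and contact force between the fingers and jar1 below 0.1 N and contact force between the fingers and jar2 below 0.1 N and horizontal distance between each of vial0, vial1, vial2 and tray above 0.11 m), for 0.2 s.
6. every sample tube there is stands upright in a bore (((horizontal distance between vial0 and bore0 below 0.006 m and z of vial0 in the frame of bore0 below -0.009 m) or (horizontal distance between vial0 and bore1 below 0.006 m and z of vial0 in the frame of bore1 below -0.009 m) or (horizontal distance between vial0 and bore2 below 0.006 m and z of vial0 in the frame of bore2 below -0.009 m)) and angle between each of vial0, vial1, vial2's own z axis and vertical below 0.08 rad and ((horizontal distance between vial1 and bore0 below 0.006 m and z of vial1 in the frame of bore0 below -0.009 m) or (horizontal distance between vial1 and bore1 below 0.006 m and z of vial1 in the frame of bore1 below -0.009 m) or (horizontal distance between vial1 and bore2 below 0.006 m and z of vial1 in the frame of bore2 below -0.009 m)) and ((horizontal distance between vial2 and bore0 below 0.006 m and z of vial2 in the frame of bore0 below -0.009 m) or (horizontal distance between vial2 and bore1 below 0.006 m and z of vial2 in the frame of bore1 below -0.009 m) or (horizontal distance between vial2 and bore2 below 0.006 m and z of vial2 in the frame of bore2 below -0.009 m))), for 0.2 s.
At the end, for the whole second after the job is handed in: Cheese in its well (within 8 mm of centre), every present jar in a jar well (7 mm), every present tube in a bore (6 mm), each down to 3 mm off the floor and within 0.08 rad of upright; stamp upright in its ring (10 mm); all released and at rest (all of step 6 and (horizontal distance between cheese and well_cheese below 0.008 m and z of cheese in the frame of well_cheese below -0.009 m) and angle between each of cheese, jar0, jar1, jar2, stamp's own z axis and vertical below 0.08 rad and ((horizontal distance between jar0 and well_jar0 below 0.007 m and z of jar0 in the frame of well_jar0 below -0.009 m) or (horizontal distance between jar0 and well_jar1 below 0.007 m and z of jar0 in the frame of well_jar1 below -0.009 m) or (horizontal distance between jar0 and well_jar2 below 0.007 m and z of jar0 in the frame of well_jar2 below -0.009 m)) and ((horizontal distance between jar1 and well_jar0 below 0.007 m and z of jar1 in the frame of well_jar0 below -0.009 m) or (horizontal distance between jar1 and well_jar1 below 0.007 m and z of jar1 in the frame of well_jar1 below -0.009 m) or (horizontal distance between jar1 and well_jar2 below 0.007 m and z of jar1 in the frame of well_jar2 below -0.009 m)) and ((horizontal distance between jar2 and well_jar0 below 0.007 m and z of jar2 in the frame of well_jar0 below -0.009 m) or (horizontal distance between jar2 and well_jar1 below 0.007 m and z of jar2 in the frame of well_jar1 below -0.009 m) or (horizontal distance between jar2 and well_jar2 below 0.007 m and z of jar2 in the frame of well_jar2 below -0.009 m)) and horizontal distance between stamp and stand below 0.01 m and height (world z) of stamp below 0.006 m and contact force between the fingers and stamp below 0.1 N and linear speed of each of cheese, stamp, jar0, jar1, jar2, vial0, vial1, vial2 below 0.02 m/s and contact force between the fingers and cheese below 0.1 N and contact force between the fingers and jar0 below 0.1 N and contact force between the fingers and jar1 below 0.1 N and contact force between the fingers and jar2 below 0.1 N and contact force between the fingers and vial0 below 0.1 N and contact force between the fingers and vial1 below 0.1 N and contact force between the fingers and vial2 below 0.1 N); the robot touches nothing.
It fails at once if the stamp is pressed on the cheese with more than 35 N (contact force between stamp and cheese above 35 N).
It fails at once if the stamp slides off the middle of the cheese while pressed (over 3 N and more than 14 mm off) (contact force between stamp and cheese above 3 N and horizontal distance between die_face and cheese above 0.014 m).
It fails at once if the brush is moved by more than 40 mm (distance of brush from where it was at the start of the episode above 0.04 m).
It fails at once if the flask is moved by more than 40 mm (distance of flask from where it was at the start of the episode above 0.04 m).
It fails at once if the mug is moved by more than 40 mm (distance of mug from where it was at the start of the episode above 0.04 m).
Of jar0, jar1, jar2 only 2 to 3 are there at a start; the rules pass over those that are not, and their reading is None.
Of vial0, vial1, vial2 only 2 to 3 are there at a start; the rules pass over those that are not, and their reading is None.
At some moment in a run one of jar0, jar1, jar2 may be knocked a few centimetres aside while the robot is not near it.
It also fails if it takes over 210 s, if anything falls off the work surface, if the arm or the gripper's body presses on something with over 40 N, if the wrist force passes 120 N, or if a joint passes its speed limit or range.

## Working session

There is one attempt and no reset: what is moved stays moved. The work goes in short steps, Python scripts to look and compute and a shell command to move; the robot and the scene stay as the last step left them, time stands still between calls to the robot, and variables do not carry over. Pictures are saved under pics/ and viewed, at most 14 in all, crops included, and the job is handed in when it is done.

```bash
mkdir -p pics; ls; cat > h.py <<'E'
import numpy as np, cv2
from scipy.spatial.transform import Rotation as R
from plant import manip, snapshot, job
def save(name, fn):
    s=snapshot(name); cv2.imwrite('pics/'+fn, s['pixels'][:,:,::-1]); return s
E
python3 - <<'E'
from h import *
st=manip.state(); print({k:np.round(v,3) for k,v in st.items()})
for n in ['scene','top']:
    s=save(n,n+'0.png'); np.save('pics/'+n+'.npy',{k:v for k,v in s.items()},allow_pickle=True)
    print(n,s['intrinsics'],s['eye'],s['attitude'],s.keys())
E
```

```text
pics
{'time_s': np.float64(0.0), 'q': array([ 1.17 ,  0.69 , -0.195,  1.566,  0.157,  0.903, -0.215]), 'dq': array([ 0.001, -0.003,  0.001,  0.001, -0.001,  0.002,  0.   ]), 'joint_efforts': array([-1.0000e-03, -5.2757e+01, -1.2670e+00, -1.5343e+01, -5.3000e-02,
        7.0000e-03,  0.0000e+00]), 'position': array([ 0.263, -0.567,  0.404]), 'ee_rot': array([-3.066e+00, -6.770e-01,  1.000e-03]), 'force': array([ 0.68 ,  0.47 , -0.889]), 'wrist_torque': array([-0.006,  0.01 , -0.007]), 'grasp_force': np.float64(0.0), 'width': np.float64(0.088)}
scene [[484.12045784   0.         279.05173669]
 [  0.         484.12045784 208.60727923]
 [  0.           0.           1.        ]] [ 1.31396693 -0.62466943  0.9683235 ] [0.76801311 0.35141621 0.78837425] dict_keys(['pixels', 'intrinsics', 'eye', 'attitude'])
top [[403.16159903   0.         286.12171652]
 [  0.         403.16159903 210.4218088 ]
 [  0.           0.           1.        ]] [0.45904449 0.01605957 0.9295122 ] [ 0.08924761 -0.13070315 -1.58581794] dict_keys(['pixels', 'intrinsics', 'eye', 'attitude'])
```

View pics/scene0.png

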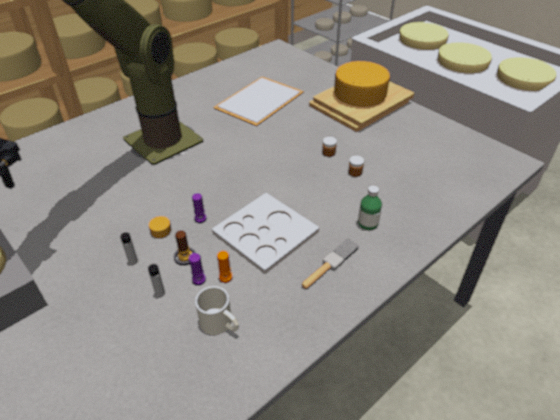

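View pics/top0.png

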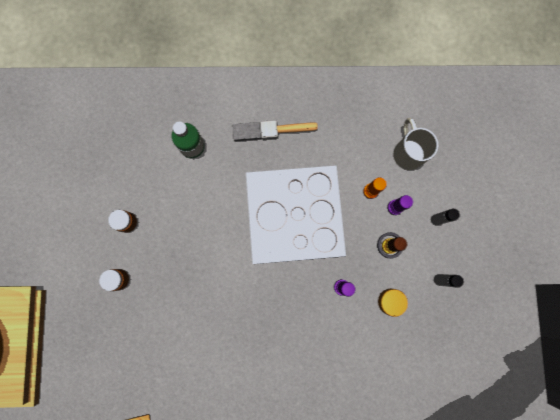

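The top view shows the tray at about (297,214), with the wide well on the left (+y). The cheese is at (394,303) and the stamp in its ring at (392,245). Two tubes are at about (447,217) and (450,281), and two jars at (121,221) and (112,281). Orange and purple decoys stand nearby. Next I'll get rough positions from enlarged crops.

```bash
cat >> h.py <<'E'
def ray(s,uv,pose=None):
    K=s['intrinsics']; d=np.array([(uv[0]-K[0,2])/K[0,0],(uv[1]-K[1,2])/K[1,1]])
    if 'eye' in s:
        return np.array(s['eye']), R.from_rotvec(s['attitude']).apply([d[0],-d[1],-1.])
    r=np.hypot(*d); a=d/r*np.sin(r) if r>1e-9 else d
    v=np.array([a[0],-a[1],-np.cos(r)]); T=np.array(s['T_tool_cam'])
    p,rv=pose; M=R.from_rotvec(rv)
    return np.array(p)+M.apply(T[:3,3]), M.apply(T[:3,:3]@v)
def hit(s,uv,z,pose=None):
    o,d=ray(s,uv,pose); return np.round(o+d*(z-o[2])/d[2],4)
def proj(s,P,pose=None):
    K=s['intrinsics']
    if 'eye' in s:
        c=R.from_rotvec(s['attitude']).inv().apply(np.array(P)-s['eye']); c=np.array([c[0],-c[1],-c[2]]); d=c[:2]/c[2]
    else:
        T=np.array(s['T_tool_cam']); p,rv=pose
        t=R.from_rotvec(rv).inv().apply(np.array(P)-p); c=T[:3,:3].T@(t-T[:3,3]); c=np.array([c[0],-c[1],-c[2]])
        rr=np.hypot(c[0],c[1]); d=c[:2]/max(rr,1e-9)*np.arctan2(rr,c[2])
    return np.array([d[0]*K[0,0]+K[0,2], d[1]*K[1,1]+K[1,2]])
def go(xyz,yaw=None,grasp=True):
    "units of shift (tool axes) from the present pose to put the grasp point at xyz, and turn about z"
    st=manip.state(); M=R.from_rotvec(st['ee_rot']); g=np.array(st['position'])+M.apply([0,0,.147])
    ang=np.degrees(np.arctan2(*M.as_matrix()[[1,0],1]))
    print('grasp pt',np.round(g,4),'closing dir deg',round(ang,2),'tilt',np.round(M.as_matrix()[:,2],4))
    print('shift units',np.round(M.inv().apply(np.array(xyz)-g)/.025,3))
    if yaw is not None:
        d=(yaw-ang+90)%180-90; print('tool z turn units (do after/before shift)',round(-d/8,3))
E
python3 - <<'E'
from h import *
s=np.load('pics/top.npy',allow_pickle=True).item()
for n,uv,z in [('tray',(297,214.5),.02),('c',(394,303),.034),('stamp top',(400,243),.09),('ring',(390,246),.012),('v1',(453,215),.1),('v2',(456,281),.1),('j1',(120,220),.052),('j2',(111,280),.052),('wide',(272,216),.02),('b1',(298,213.5),.02),('b2',(295,186),.02),('b0',(300.5,241),.02),('jw2',(319,184),.02),('jw1',(321.5,211.5),.02),('jw0',(324,240),.02),('purp',(346,289),.09)]:
    print(n,hit(s,uv,z))
im=s['pixels'][:,:,::-1]
a=cv2.resize(im[155:275,235:355],None,fx=5,fy=5,interpolation=3); cv2.imwrite('pics/traycrop.png',a)
E
```

```text
tray [ 0.577  -0.0338  0.02  ]
c [ 0.3765 -0.2408  0.034 ]
stamp top [ 0.5042 -0.2445  0.09  ]
ring [ 0.5019 -0.2453  0.012 ]
v1 [ 0.5602 -0.3568  0.1   ]
v2 [ 0.4238 -0.3524  0.1   ]
j1 [0.5671 0.3525 0.052 ]
j2 [0.4391 0.3666 0.052 ]
wide [0.5745 0.0232 0.02  ]
b1 [ 0.5792 -0.0361  0.02  ]
b2 [ 0.6431 -0.0307  0.02  ]
b0 [ 0.5165 -0.0403  0.02  ]
jw2 [ 0.647  -0.0862  0.02  ]
jw1 [ 0.583  -0.0899  0.02  ]
jw0 [ 0.5178 -0.0935  0.02  ]
purp [ 0.4119 -0.1271  0.09  ]
```

View pics/traycrop.png

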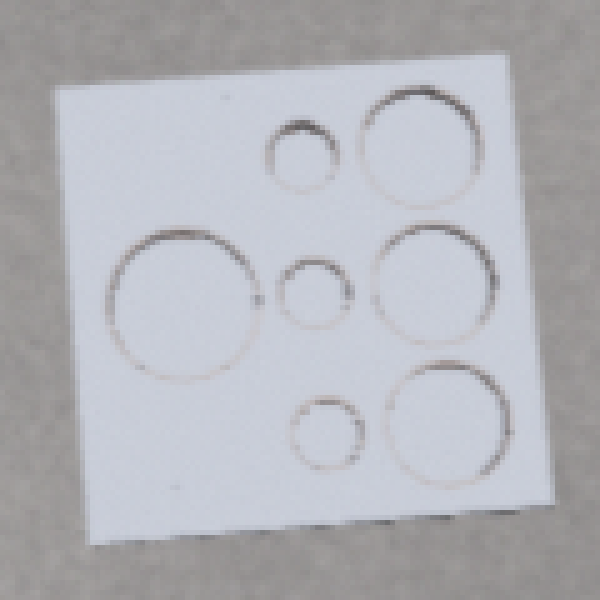

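The crop shows all seven mouths clearly: wide well (184,305), bores (302,156), (315,292), (328,432), and jar wells (421,147), (435,284), (449,424). I'll fit the tray pose to these.

```bash
python3 - <<'E'
from h import *
s=np.load('pics/top.npy',allow_pickle=True).item()
px=np.array([(184,305),(302,156),(315,292),(328,432),(421,147),(435,284),(449,424)])/5+[234.6,154.6]
L=np.array([(0,54),(64,-6),(0,-6),(-64,-6),(64,-61),(0,-61),(-64,-61)])/1000.
W=np.array([hit(s,p,.02)[:2] for p in px])
r,rs=R.align_vectors(np.c_[W-W.mean(0),0*W[:,0]],np.c_[L-L.mean(0),0*L[:,0]]); yaw=r.as_rotvec()[2]
M=r.as_matrix()[:2,:2]; c=W.mean(0)-M@L.mean(0)
print(c,np.degrees(yaw)); print(np.round((W-(L@M.T+c))*1000,1)); print(np.round(L@M.T+c,4))
go([.3765,-.2408,.2],90)
E
```

```text
[ 0.57935961 -0.02924751] 3.8548815514179724
[[-0.3 -0.1]
 [-0.   0.2]
 [ 0.6  0. ]
 [ 0.7 -0.1]
 [-0.3  0.1]
 [-0.3 -0.1]
 [-0.4 -0.1]]
[[ 0.5757  0.0246]
 [ 0.6436 -0.0309]
 [ 0.5798 -0.0352]
 [ 0.5159 -0.0395]
 [ 0.6473 -0.0858]
 [ 0.5835 -0.0901]
 [ 0.5196 -0.0944]]
grasp pt [ 0.263  -0.5664  0.257 ] closing dir deg -65.08 tilt [-8.0e-04  1.4e-03 -1.0e+00]
shift units [ 9.604 -9.895  2.296]
tool z turn units (do after/before shift) 3.115
```

```bash
python3 -m inch '[0.96,-0.99,0.23,0,0,0,0, 0.96,-0.99,0.23,0,0,0,0, 0.96,-0.99,0.23,0,0,0,0, 0.96,-0.99,0.23,0,0,0,0, 0.96,-0.99,0.23,0,0,0,0]'
python3 -m inch '[0.96,-0.99,0.23,0,0,0,0, 0.96,-0.99,0.23,0,0,0,0, 0.96,-0.99,0.23,0,0,0,0, 0.96,-0.99,0.23,0,0,0,0, 0.96,-0.99,0.23,0,0,0,0]'
python3 -m inch '[0,0,0,0,0,-1,0, 0,0,0,0,0,-1,0, 0,0,0,0,0,-1,0, 0,0,0,0,0,-1,0, 0,0,0,0,0,-1,0]'
python3 -m inch '[0,0,0,0,0,-1,0, 0,0,0,0,0,-1,0, 0,0,0,0,0,-1,0, 0,0,0,0,0,0,0]'
python3 - <<'E'
from h import *
go([.3765,-.2408,.2],0)
st=manip.state(); print(st['q'])
s=save('wrist','w1.png'); pose=(st['position'],st['ee_rot']); print(s['intrinsics'],s['T_tool_cam'])
for P in [(.3765,-.2408,.034),(.503,-.245,.09),(.502,-.2453,.012),(.4238,-.3524,.1)]: print(proj(s,P,pose))
E
```

```text
time_s: 0.72
position: [0.3202, -0.4029, 0.3756]
ee_rot: [-3.067, -0.677, 0.0]
force: [0.2, 0.1, -0.5]
width: 0.0879
grasp_force: 0.0
time_s: 1.35
position: [0.377, -0.2402, 0.3469]
ee_rot: [-3.068, -0.677, 0.0]
force: [-0.5, -0.3, -0.2]
width: 0.0882
grasp_force: 0.0
time_s: 1.98
position: [0.3766, -0.2413, 0.3471]
ee_rot: [-2.647, -1.692, 0.0]
force: [-0.3, 0.6, -0.0]
width: 0.0881
grasp_force: 0.0
time_s: 2.48
position: [0.3766, -0.2414, 0.347]
ee_rot: [-2.244, -2.198, -0.0]
force: [-0.0, 0.5, -0.4]
width: 0.0882
grasp_force: 0.0
grasp pt [ 0.3765 -0.2413  0.2   ] closing dir deg -1.19 tilt [-2.e-04  6.e-04 -1.e+00]
shift units [ 0.021 -0.002  0.001]
tool z turn units (do after/before shift) -0.148
[ 0.7489315   0.59306454 -0.43590857  2.13597129  0.5017966   0.51172932
 -0.08662168]
[[325.1922621    0.         277.34333606]
 [  0.         325.1922621  213.05627783]
 [  0.           0.           1.        ]] [[-5.99552239e-04  9.47548789e-01  3.19610595e-01  8.38826837e-02]
 [ 9.99999813e-01  5.28321275e-04  3.09570282e-04 -1.06171572e-03]
 [ 1.24475869e-04  3.19610721e-01 -9.47548928e-01  2.05341610e-02]
 [ 0.00000000e+00  0.00000000e+00  0.00000000e+00  1.00000000e+00]]
[278.56232011 197.64834176]
[430.25221833 218.92674807]
[398.02964595 194.31059985]
[333.5606547  336.42467796]
```

View pics/w1.png

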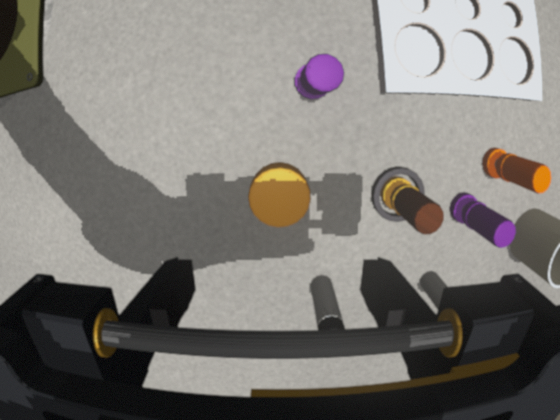

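The wrist view confirms the predicted positions: cheese at (279,197), ring at (398,194), stamp top at (428,217). No third tube is hidden there, so I'll grasp the cheese.

```bash
python3 -m inch '[0,0,1,0,0,-0.15,0, 0,0,1,0,0,0,0, 0,0,1,0,0,0,0, 0,0,1,0,0,0,0, 0,0,1,0,0,0,0]'
python3 -m inch '[0,0,1,0,0,0,0, 0,0,0.6,0,0,0,0, 0,0,0,0,0,0,0, 0,0,0,0,0,0,1, 0,0,0,0,0,0,1]'
python3 -m inch '[0,0,0,0,0,0,1, 0,0,0,0,0,0,1, 0,0,0,0,0,0,1]'
python3 -m inch '[0,0,-1,0,0,0,1, 0,0,-1,0,0,0,1, 0,0,-1,0,0,0,1, 0,0,-1,0,0,0,1, 0,0,-1,0,0,0,1]'
python3 -m inch '[0,0,0,0,0,0,1, 0,0,0,0,0,0,1]'
python3 - <<'E'
from h import *
go([.5757,.0246,.14],0)
E
```

```text
time_s: 3.15
position: [0.3769, -0.2414, 0.2215]
ee_rot: [2.221, 2.22, -0.0]
force: [-0.4, 0.3, -0.2]
width: 0.0882
grasp_force: 0.0
time_s: 3.78
position: [0.3783, -0.2427, 0.1904]
ee_rot: [-2.219, -2.221, 0.002]
force: [-0.1, 1.0, 0.5]
width: 0.0704
grasp_force: 0.0
time_s: 4.15
position: [0.3784, -0.2426, 0.1903]
ee_rot: [-2.218, -2.222, 0.003]
force: [0.1, 0.0, 5.9]
width: 0.059
grasp_force: 30.0
time_s: 4.78
position: [0.3782, -0.2427, 0.3155]
ee_rot: [-2.217, -2.22, 0.003]
force: [0.2, -0.3, -1.6]
width: 0.0589
grasp_force: 30.0
time_s: 5.03
position: [0.3783, -0.2427, 0.3142]
ee_rot: [-2.217, -2.221, 0.004]
force: [0.1, 0.4, -0.8]
width: 0.0589
grasp_force: 30.0
grasp pt [ 0.3776 -0.2426  0.1672] closing dir deg 0.1 tilt [-0.0047  0.0011 -1.    ]
shift units [10.672  7.949  1.062]
tool z turn units (do after/before shift) 0.013
```

```bash
python3 -m inch '[0.97,0.723,0,0,0,0,1, 0.97,0.723,0,0,0,0,1, 0.97,0.723,0,0,0,0,1, 0.97,0.723,0,0,0,0,1, 0.97,0.723,0,0,0,0,1]'
python3 -m inch '[0.97,0.723,0,0,0,0,1, 0.97,0.723,0,0,0,0,1, 0.97,0.723,0,0,0,0,1, 0.97,0.723,0,0,0,0,1, 0.97,0.723,0,0,0,0,1]'
python3 -m inch '[0.97,0.723,0,0,0,0,1, 0,0,1,0,0,0,1, 0,0,0.5,0,0,0,1, 0,0,0,0,0,0,1, 0,0,0,0,0,0,1]'
python3 - <<'E'
from h import *
go([.5757,.0246,.07],0)
st=manip.state(); print(st['q'],st['width'])
s=save('wrist','w2.png'); pose=(st['position'],st['ee_rot'])
g=np.array(st['position'])+R.from_rotvec(st['ee_rot']).apply([0,0,.147])
print('cheese top',proj(s,g+[0,.0018,-.009],pose),'well',[proj(s,P,pose).round(1) for P in [(.5757,.0246,.02),(.5798,-.0352,.02),(.6473,-.0858,.02),(.5196,-.0944,.02)]])
E
```

```text
time_s: 5.65
position: [0.469, -0.1203, 0.3133]
ee_rot: [-2.215, -2.221, 0.006]
force: [1.2, 0.6, -0.9]
width: 0.0587
grasp_force: 30.0
time_s: 6.28
position: [0.559, 0.0011, 0.3128]
ee_rot: [-2.216, -2.221, 0.007]
force: [0.4, 0.1, -1.2]
width: 0.059
grasp_force: 30.0
time_s: 6.9
position: [0.5769, 0.0242, 0.2771]
ee_rot: [-2.218, -2.221, 0.003]
force: [-0.1, -0.3, -1.8]
width: 0.0588
grasp_force: 30.0
grasp pt [0.5764 0.0243 0.1301] closing dir deg 0.09 tilt [-3.3e-03  6.0e-04 -1.0e+00]
shift units [ 0.009 -0.02   2.404]
tool z turn units (do after/before shift) 0.011
[ 0.1914988   0.85647439 -0.55067083  1.80400404  0.67605993  0.6816076
 -0.74781997] 0.05883929131854332
cheese top [279.72209474 284.47157538] well [array([278.4, 217.9]), array([283.1, 284.6]), array([354.5, 328.8]), array([218.7, 336.2])]
```

View pics/w2.png

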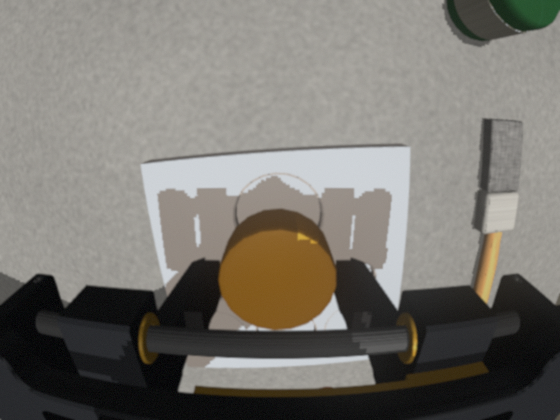

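The cheese is held level over the tray. Its outline spans rows 210–328 and columns 219–336, and the well arc is at columns 236–322 with its top at row 173. I'll compare the outline with predictions to get the cheese's y offset in the grasp.

```bash
python3 - <<'E'
from h import *
st=manip.state(); s=snapshot('wrist'); pose=(st['position'],st['ee_rot'])
M=R.from_rotvec(st['ee_rot']); g=np.array(st['position'])+M.apply([0,0,.147])
t=np.linspace(0,2*np.pi,73)
for dy in (-.002,0,.002,.004):
  for h in (.043,.037):
    P=np.array([proj(s,g+[.03*np.cos(a),dy+.03*np.sin(a),z],pose) for a in t for z in(-h,.034-h)])
    print(dy,h,P.min(0).round(1),P.max(0).round(1))
P=np.array([proj(s,[.5757+.034*np.cos(a),.0246+.034*np.sin(a),.02],pose) for a in t]);print('well',P.min(0),P.max(0))
im=s['pixels'].astype(int); m=((im[:,:,0]-im[:,:,2])>60)&(im[:,:,0]>80); m[:, :200]=0;m[:,345:]=0
ys,xs=np.where(m); print(xs.min(),xs.max(),ys.min(),ys.max()); print([(r,xs[ys==r].min(),xs[ys==r].max()) for r in range(212,328,12)])
E
```

```text
-0.002 0.043 [218.7 210.9] [340.6 337.5]
-0.002 0.037 [216.7 214.5] [342.7 344.8]
0 0.043 [218.4 207.5] [340.9 334.7]
0 0.037 [216.3 210.9] [343.1 341.9]
0.002 0.043 [218.1 204. ] [341.3 331.8]
0.002 0.037 [216.  207.3] [343.4 339.1]
0.004 0.043 [217.7 200.4] [341.6 329. ]
0.004 0.037 [215.6 203.7] [343.8 336.2]
well [234.2442401  174.67393392] [321.71675575 257.36764033]
219 335 229 329Traceback (most recent call last):
  File "<stdin>", line 11, in <module>
    return umr_minimum(a, axis, None, out, keepdims, initial, where)
ValueError: zero-size array to reduction operation minimum which has no identity
```

```bash
python3 -m inch '[-0.02,-0.03,0.8,0,0,0,1, 0,0,0.8,0,0,0,1, 0,0,0.6,0,0,0,1, 0,0,0.3,0,0,0,1, 0,0,0,0,0,0,1]'
python3 -m inch '[0,0,0.2,0,0,0,1, 0,0,0,0,0,0,1]'
python3 -m inch '[0,0,0.2,0,0,0,1, 0,0,0,0,0,0,1]'
python3 - <<'E'
from h import *
go([.5757,.0246,.05],0)
save('scene','s2.png')
s=save('wrist','w3.png')
im=cv2.imread('pics/s2.png')[180:280,200:330]; cv2.imwrite('pics/s2c.png',cv2.resize(im,None,fx=5,fy=5,interpolation=3))
E
```

```text
time_s: 7.62
position: [0.5759, 0.0241, 0.2143]
ee_rot: [-2.217, -2.222, 0.003]
force: [0.6, 0.5, -1.2]
width: 0.0591
grasp_force: 30.0
time_s: 7.88
position: [0.5759, 0.024, 0.2095]
ee_rot: [-2.217, -2.222, 0.003]
force: [-1.0, 0.2, -1.1]
width: 0.059
grasp_force: 30.0
time_s: 8.12
position: [0.5757, 0.024, 0.2041]
ee_rot: [-2.217, -2.222, 0.004]
force: [-1.0, 0.2, -1.5]
width: 0.0592
grasp_force: 30.0
grasp pt [0.5751 0.0241 0.0571] closing dir deg 0.12 tilt [-4.e-03  5.e-04 -1.e+00]
shift units [0.02  0.025 0.286]
tool z turn units (do after/before shift) 0.015
```

View pics/w3.png

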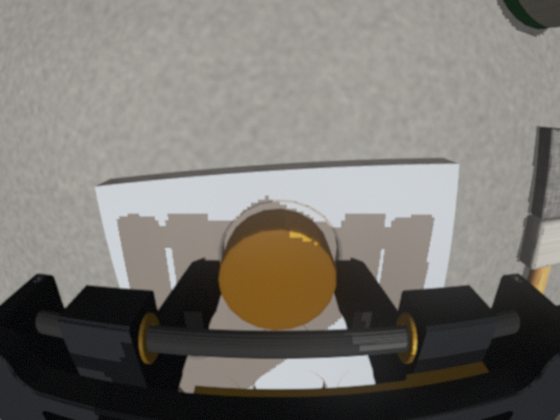

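The cheese (columns 219–336) sits inside the well arc (columns 220–342) just before entry, so I'll keep lowering until it touches.

```bash
python3 -m inch '[0,0.03,0.15,0,0,0,1, 0,0,0,0,0,0,1]'
python3 -m inch '[0,0,0.12,0,0,0,1, 0,0,0,0,0,0,1]'
python3 - <<'E'
from h import *
go([.5757,.0246,.05],0)
E
```

```text
time_s: 8.48
position: [0.5766, 0.0241, 0.2004]
ee_rot: [-2.217, -2.221, 0.003]
force: [-0.2, 0.9, -0.8]
width: 0.0588
grasp_force: 30.0
time_s: 8.72
position: [0.5767, 0.0242, 0.1983]
ee_rot: [-2.218, -2.222, 0.002]
force: [-1.5, -1.4, 5.8]
width: 0.0591
grasp_force: 30.0
grasp pt [0.5763 0.0243 0.0513] closing dir deg 0.12 tilt [-2.7e-03  5.0e-04 -1.0e+00]
shift units [ 0.012 -0.024  0.054]
tool z turn units (do after/before shift) 0.015
```

```bash
python3 -m inch '[0,0,0,0,0,0,0, 0,0,0,0,0,0,0, 0,0,-1,0,0,0,0, 0,0,-1,0,0,0,0, 0,0,-1,0,0,0,0]'
python3 -m inch '[0,0,-1,0,0,0,0, 0,0,-1,0,0,0,0, 0,0,-1,0,0,0,0, 0,0,-1,0,0,0,0, 0,0,0,0,0,0,0]'
python3 -m inch '[-1,0,0,0,0,0,0, -1,0,0,0,0,0,0, 0,0,0,0,0,0,0]'
python3 - <<'E'
from h import *
go([.503,-.245,.22],90)
st=manip.state()
s=save('wrist','w4.png'); pose=(st['position'],st['ee_rot'])
print('cheese',proj(s,(.5757,.0246,.042),pose),'well',[proj(s,P,pose).round(1) for P in [(.5757,.0246,.02),(.6436,-.0309,.02),(.5798,-.0352,.02),(.5159,-.0395,.02),(.6473,-.0858,.02),(.5835,-.0901,.02),(.5196,-.0944,.02)]])
E
```

```text
time_s: 9.35
position: [0.5768, 0.024, 0.2732]
ee_rot: [-2.217, -2.221, 0.003]
force: [0.5, -0.6, -0.8]
width: 0.0884
grasp_force: 0.0
time_s: 9.98
position: [0.5777, 0.0243, 0.3741]
ee_rot: [-2.219, -2.223, -0.002]
force: [0.2, 0.4, -1.0]
width: 0.0881
grasp_force: 0.0
time_s: 10.35
position: [0.5769, -0.0284, 0.3711]
ee_rot: [-2.221, -2.217, 0.008]
force: [-0.2, -1.1, -0.0]
width: 0.0882
grasp_force: 0.0
grasp pt [ 0.576  -0.0285  0.2241] closing dir deg -0.11 tilt [-0.006 -0.001 -1.   ]
shift units [-8.664 -2.903  0.189]
tool z turn units (do after/before shift) 11.236
cheese [279.20582397 139.4109651 ] well [array([279.2, 137.3]), array([343.2, 190.4]), array([283.2, 194.1]), array([223.3, 198.2]), array([343.3, 238. ]), array([286.3, 241.9]), array([229.4, 245.2])]
```

View pics/w4.png

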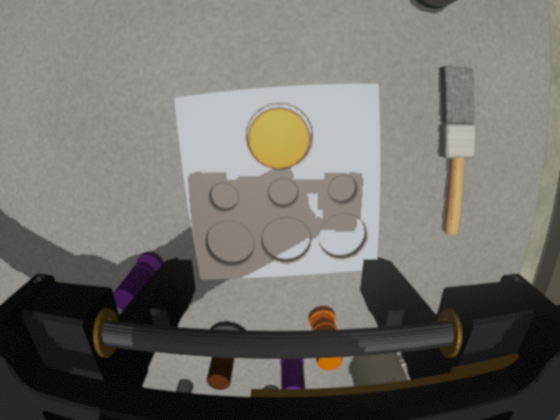

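The cheese is in its well: top at (279.5,138), concentric with the rim. Bores and jar wells sit about 2 px (2 mm) from prediction. Now the stamp: straight over, fingers partly closed, no rotation needed.

```bash
python3 -m inch '[-0.963,-0.322,0,0,0,0,0, -0.963,-0.322,0,0,0,0,0, -0.963,-0.322,0,0,0,0,0, -0.963,-0.322,0,0,0,0,0, -0.963,-0.322,0,0,0,0,0]'
python3 -m inch '[-0.963,-0.322,0,0,0,0,0.4, -0.963,-0.322,0,0,0,0,0.4, -0.963,-0.322,0,0,0,0,0.4, -0.963,-0.322,0,0,0,0,0.4, 0,0,0,0,0,0,0.4]'
python3 -m inch '[0,0,0,0,0,0,0.4, 0,0,0,0,0,0,0.4]'
python3 - <<'E'
from h import *
go([.503,-.245,.066],0)
st=manip.state()
s=save('wrist','w5.png'); pose=(st['position'],st['ee_rot']); print(st['width'],np.round(st['q'],2))
print([proj(s,P,pose) for P in[(.503,-.245,.09),(.5019,-.2453,.012)]])
E
```

```text
time_s: 11.02
position: [0.5373, -0.1453, 0.3724]
ee_rot: [-2.214, -2.224, 0.001]
force: [-0.5, 0.5, 0.2]
width: 0.0884
grasp_force: 0.0
time_s: 11.65
position: [0.505, -0.2433, 0.3721]
ee_rot: [-2.219, -2.219, 0.004]
force: [0.7, 0.8, -0.4]
width: 0.053
grasp_force: 0.0
time_s: 11.9
position: [0.506, -0.241, 0.3729]
ee_rot: [-2.214, -2.225, 0.001]
force: [0.2, 0.4, -0.2]
width: 0.0528
grasp_force: 0.0
grasp pt [ 0.5056 -0.2407  0.2259] closing dir deg 0.29 tilt [-0.0027  0.0018 -1.    ]
shift units [-0.184 -0.086  6.395]
tool z turn units (do after/before shift) 0.036
0.052843125794559895 [ 0.76  0.72 -0.69  1.78  0.59  0.86 -0.2 ]
[array([276.06291288, 213.0221708 ]), array([275.51845554, 190.34850565])]
```

View pics/w5.png

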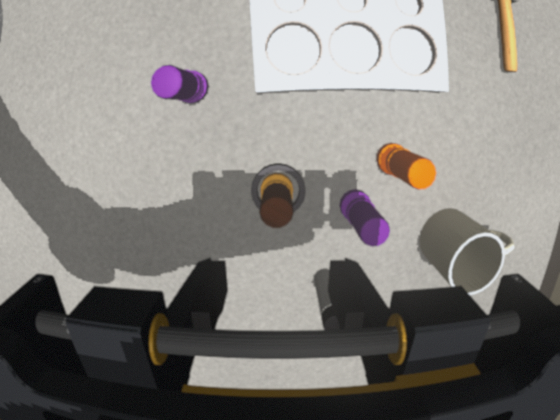

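The stamp top is at (277,209) and the ring at (277,188). Both sit about 2 mm in +y of prediction, the same bias as the tray. I'll descend and grip.

```bash
python3 -m inch '[-0.1,-0.08,1,0,0,0,0.4, 0,0,1,0,0,0,0.4, 0,0,1,0,0,0,0.4, 0,0,1,0,0,0,0.4, 0,0,1,0,0,0,0.4]'
python3 -m inch '[0,0,1,0,0,0,0.4, 0,0,0.4,0,0,0,0.4, 0,0,0,0,0,0,0.4, 0,0,0,0,0,0,1, 0,0,0,0,0,0,1]'
python3 -m inch '[0,0,0,0,0,0,1, 0,0,0,0,0,0,1]'
python3 - <<'E'
from h import *
go([.503,-.245,.066],0)
E
```

```text
time_s: 12.58
position: [0.5033, -0.2445, 0.2471]
ee_rot: [-2.216, -2.223, 0.002]
force: [0.9, -0.6, 0.0]
width: 0.0524
grasp_force: 0.0
time_s: 13.2
position: [0.503, -0.2454, 0.2136]
ee_rot: [-2.218, -2.222, 0.002]
force: [-0.2, 0.0, 0.5]
width: 0.0354
grasp_force: 0.0
time_s: 13.45
position: [0.5031, -0.2453, 0.2133]
ee_rot: [-2.218, -2.222, 0.002]
force: [1.2, -0.3, 3.1]
width: 0.0293
grasp_force: 30.0
grasp pt [ 0.5028 -0.2453  0.0663] closing dir deg 0.11 tilt [-1.9e-03  4.0e-04 -1.0e+00]
shift units [0.011 0.006 0.013]
tool z turn units (do after/before shift) 0.014
```

```bash
python3 -m inch '[0,0,-1,0,0,0,1, 0,0,-1,0,0,0,1, 0,0,-1,0,0,0,1, 0,0,-1,0,0,0,1, 0,0,-1,0,0,0,1]'
python3 -m inch '[0.98,0.267,0,0,0,0,1, 0.98,0.267,0,0,0,0,1, 0.98,0.267,0,0,0,0,1, 0.98,0.267,0,0,0,0,1, 0.98,0.267,0,0,0,0,1]'
python3 -m inch '[0.98,0.267,0,0,0,0,1, 0.98,0.267,0,0,0,0,1, 0.98,0.267,0,0,0,0,1, 0.98,0.267,0,0,0,0,1, 0.98,0.267,0,0,0,0,1]'
python3 -m inch '[0.98,0.267,0,0,0,0,1, 0,0,0,0,0,0,1, 0,0,0,0,0,0,1]'
python3 - <<'E'
from h import *
go([.5763,.0243,.108],0)
st=manip.state()
s=save('wrist','w6.png'); pose=(st['position'],st['ee_rot'])
M=R.from_rotvec(st['ee_rot']);g=np.array(st['position'])+M.apply([0,0,.147])
print('stamp top',proj(s,g+[0,0,.024],pose),'die',proj(s,g-[0,0,.066],pose),'cheese',proj(s,(.576,.0246,.042),pose))
a=cv2.resize(cv2.imread('pics/w6.png')[100:350,180:380],None,fx=2.4,fy=2.4,interpolation=3);cv2.imwrite('pics/w6c.png',a)
E
```

```text
time_s: 14.08
position: [0.5026, -0.2454, 0.3381]
ee_rot: [-2.216, -2.221, 0.004]
force: [-0.2, -1.0, -1.8]
width: 0.0294
grasp_force: 30.0
time_s: 14.7
position: [0.5359, -0.1221, 0.3373]
ee_rot: [-2.217, -2.221, 0.005]
force: [0.9, 0.3, -2.2]
width: 0.0291
grasp_force: 30.0
time_s: 15.32
position: [0.5691, 0.0003, 0.3372]
ee_rot: [-2.217, -2.221, 0.005]
force: [0.1, -0.2, -2.7]
width: 0.0293
grasp_force: 30.0
time_s: 15.7
position: [0.5756, 0.0231, 0.3372]
ee_rot: [-2.218, -2.221, 0.007]
force: [0.3, 0.4, -2.5]
width: 0.0293
grasp_force: 30.0
grasp pt [0.5748 0.0229 0.1902] closing dir deg 0.07 tilt [-0.0051 -0.001  -1.    ]
shift units [0.058 0.076 3.288]
tool z turn units (do after/before shift) 0.008
stamp top [279.83291114 330.44452885] die [279.60527226 240.86623947] cheese [280.81726115 201.70291531]
```

View pics/w6c.png

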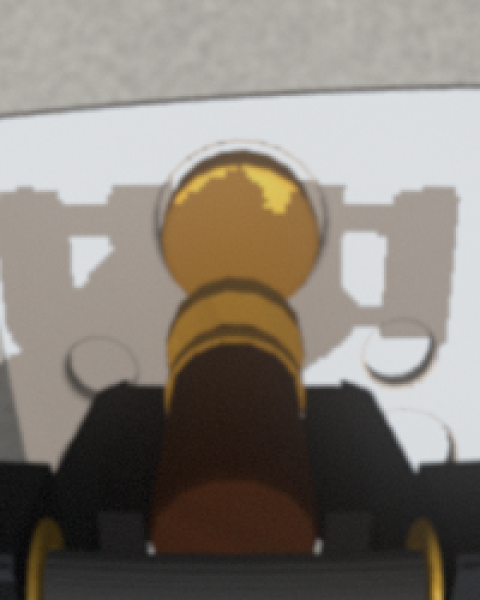

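The stamp is held upright, with the front edge of the die at crop (235,278). The cheese below spans crop columns 160–324 and its near top edge is at row 150.

```bash
python3 - <<'E'
from h import *
st=manip.state(); s=snapshot('wrist'); pose=(st['position'],st['ee_rot'])
M=R.from_rotvec(st['ee_rot']);g=np.array(st['position'])+M.apply([0,0,.147])
for dy in (-.002,0,.002): print(dy,'die near rim',proj(s,g+[0,.018+dy,-.066],pose),'cheese top near rim',proj(s,(.5763,.0246+dy+.03,.042),pose),'base rim',proj(s,(.5763,.0246+dy+.03,.02),pose), 'well rim',proj(s,(.5757,.0246+dy+.034,.02),pose))
E
```

```text
-0.002 die near rim [279.645093   217.47441151] cheese top near rim [281.12673723 170.06455   ] base rim [280.97691102 165.48626123] well rim [280.33553658 161.23059777]
0 die near rim [279.65191473 214.45971472] cheese top near rim [281.13266162 167.78127398] base rim [280.98196106 163.3614335 ] well rim [280.33946814 159.09616953]
0.002 die near rim [279.65864642 211.42570844] cheese top near rim [281.13848044 165.49191124] base rim [280.98692196 161.23172725] well rim [280.34332442 156.95719806]
```

```bash
python3 -m inch '[0.12,0.09,0.8,0,0,0,1, 0,0,0.8,0,0,0,1, 0,0,0.8,0,0,0,1, 0,0,0.5,0,0,0,1, 0,0,0,0,0,0,1]'
python3 -m inch '[0,0,0.2,0,0,0,1, 0,0,0,0,0,0,1]'
python3 -m inch '[0,0,0.15,0,0,0,1, 0,0,0,0,0,0,1]'
python3 - <<'E'
from h import *
go([.577,.026,.108],0)
E
```

```text
time_s: 16.42
position: [0.5776, 0.0271, 0.2638]
ee_rot: [-2.216, -2.221, 0.006]
force: [-0.0, 0.3, -0.9]
width: 0.029
grasp_force: 30.0
time_s: 16.68
position: [0.5781, 0.0273, 0.2604]
ee_rot: [-2.217, -2.222, 0.002]
force: [-0.9, -0.1, -1.6]
width: 0.0292
grasp_force: 30.0
time_s: 16.92
position: [0.5779, 0.0273, 0.2564]
ee_rot: [-2.217, -2.222, 0.003]
force: [-1.1, 0.2, -1.4]
width: 0.0293
grasp_force: 30.0
grasp pt [0.5774 0.0274 0.1094] closing dir deg 0.12 tilt [-3.6e-03  6.0e-04 -1.0e+00]
shift units [-0.056 -0.016  0.055]
tool z turn units (do after/before shift) 0.014
```

```bash
python3 -m inch '[-0.05,-0.02,0.06,0,0,0,1, 0,0,0,0,0,0,1]'
python3 -m inch '[0,0,0.1,0,0,0,1, 0,0,0,0,0,0,1]'
python3 -m inch '[0,0,0.08,0,0,0,1, 0,0,0,0,0,0,1]'
```

```text
time_s: 17.18
position: [0.5777, 0.0265, 0.2554]
ee_rot: [-2.217, -2.222, 0.001]
force: [0.4, 1.0, 1.4]
width: 0.0291
grasp_force: 30.0
time_s: 17.42
position: [0.5777, 0.0265, 0.2528]
ee_rot: [-2.217, -2.222, 0.001]
force: [-1.2, 0.9, 3.9]
width: 0.0291
grasp_force: 30.0
time_s: 17.68
position: [0.5777, 0.0265, 0.2509]
ee_rot: [-2.217, -2.222, 0.001]
force: [-1.0, 0.6, 5.7]
width: 0.0291
grasp_force: 30.0
```

```bash
python3 -m inch '[0,0,0.05,0,0,0,1, 0,0,0,0,0,0,1, 0,0,0,0,0,0,1, 0,0,0,0,0,0,1, 0,0,0,0,0,0,1]'
python3 -m inch '[0,0,0,0,0,0,1, 0,0,0,0,0,0,1]'
```

```text
time_s: 18.3
position: [0.5777, 0.0265, 0.2499]
ee_rot: [-2.217, -2.222, 0.001]
force: [-0.6, 0.8, 6.9]
width: 0.0293
grasp_force: 30.0
time_s: 18.55
position: [0.5777, 0.0265, 0.2499]
ee_rot: [-2.217, -2.222, 0.001]
force: [-1.5, 0.4, 7.4]
width: 0.0295
grasp_force: 30.0
```

```bash
python3 -m inch '[0,0,-0.3,0,0,0,1, 0,0,-0.5,0,0,0,1, 0,0,-0.8,0,0,0,1, 0,0,-1,0,0,0,1, 0,0,0,0,0,0,1]'
python3 -m inch '[0,0,-0.8,0,0,0,1, 0,0,0,0,0,0,1]'
python3 - <<'E'
from h import *
go([.503,-.2453,.066],0)
E
```

```text
time_s: 19.18
position: [0.5782, 0.0259, 0.3157]
ee_rot: [-2.219, -2.222, -0.001]
force: [0.1, -0.2, -1.8]
width: 0.0292
grasp_force: 30.0
time_s: 19.42
position: [0.5779, 0.0259, 0.3342]
ee_rot: [-2.218, -2.222, 0.002]
force: [-0.4, 0.4, -2.8]
width: 0.029
grasp_force: 30.0
grasp pt [0.5776 0.026  0.1872] closing dir deg 0.1 tilt [-2.4e-03  8.0e-04 -1.0e+00]
shift units [-10.852  -2.989   4.847]
tool z turn units (do after/before shift) 0.012
```

```bash
python3 -m inch '[-0.9865,-0.272,0,0,0,0,1, -0.9865,-0.272,0,0,0,0,1, -0.9865,-0.272,0,0,0,0,1, -0.9865,-0.272,0,0,0,0,1, -0.9865,-0.272,0,0,0,0,1]'
python3 -m inch '[-0.9865,-0.272,0,0,0,0,1, -0.9865,-0.272,0,0,0,0,1, -0.9865,-0.272,0,0,0,0,1, -0.9865,-0.272,0,0,0,0,1, -0.9865,-0.272,0,0,0,0,1]'
python3 -m inch '[-0.9865,-0.272,0,0,0,0,1, 0,0,1,0,0,0,1, 0,0,1,0,0,0,1, 0,0,1,0,0,0,1, 0,0,0,0,0,0,1]'
python3 - <<'E'
from h import *
go([.503,-.2453,.066],0)
E
```

```text
time_s: 20.05
position: [0.5433, -0.0983, 0.3327]
ee_rot: [-2.216, -2.22, 0.005]
force: [-0.7, 0.2, -2.0]
width: 0.029
grasp_force: 30.0
time_s: 20.68
position: [0.5095, -0.2216, 0.3327]
ee_rot: [-2.216, -2.22, 0.005]
force: [0.5, 0.1, -1.9]
width: 0.0295
grasp_force: 30.0
time_s: 21.3
position: [0.502, -0.2451, 0.2566]
ee_rot: [-2.213, -2.218, 0.007]
force: [0.1, 1.2, -1.6]
width: 0.0292
grasp_force: 30.0
grasp pt [ 0.5007 -0.2448  0.1096] closing dir deg 0.14 tilt [-0.0089  0.0024 -1.    ]
shift units [-0.026  0.109  1.744]
tool z turn units (do after/before shift) 0.017
```

```bash
python3 -m inch '[-0.02,0.07,0.8,0,0,0,1, 0,0,0.5,0,0,0,1, 0,0,0.2,0,0,0,1, 0,0,0.15,0,0,0,1, 0,0,0,0,0,0,1]'
python3 - <<'E'
from h import *
go([.503,-.2453,.066],0)
E
```

```text
time_s: 21.92
position: [0.5049, -0.2458, 0.2181]
ee_rot: [-2.217, -2.222, 0.003]
force: [-0.6, 0.0, -2.2]
width: 0.0295
grasp_force: 30.0
grasp pt [ 0.5044 -0.2457  0.0711] closing dir deg 0.12 tilt [-3.2e-03  7.0e-04 -1.0e+00]
shift units [ 0.015 -0.057  0.202]
tool z turn units (do after/before shift) 0.015
```

```bash
python3 -m inch '[0.01,-0.05,0.1,0,0,0,1, 0,0,0,0,0,0,1, 0,0,0.1,0,0,0,1, 0,0,0,0,0,0,1]'
python3 -m inch '[0,0,0.02,0,0,0,1, 0,0,0,0,0,0,0.5, 0,0,0,0,0,0,0.4, 0,0,0,0,0,0,0.4]'
python3 -m inch '[0,0,-1,0,0,0,0.4, 0,0,-1,0,0,0,0.4, 0,0,-1,0,0,0,0.4, 0,0,-1,0,0,0,0.4, 0,0,-1,0,0,0,0.4]'
python3 -m inch '[0,0,-1,0,0,0,0.4, 0,0,-1,0,0,0,0, 0,0,0,0,0,0,0]'
python3 - <<'E'
from h import *
go([.503,-.2453,.066],0)
st=manip.state(); s=save('wrist','w7.png'); t=save('top','t7.png')
print([proj(s,P,(st['position'],st['ee_rot'])) for P in[(.503,-.245,.09),(.5019,-.2453,.012)]])
a=cv2.resize(cv2.imread('pics/t7.png')[:420,:560],None,fx=1.2,fy=1.2)
b=cv2.resize(cv2.imread('pics/w7.png')[130:250,210:345],None,fx=2,fy=2); a[:b.shape[0],-b.shape[1]:]=b; cv2.imwrite('pics/m7.png',a)
E
```

```text
time_s: 22.42
position: [0.5038, -0.2455, 0.2133]
ee_rot: [-2.218, -2.222, 0.003]
force: [0.7, 0.1, 2.3]
width: 0.0293
grasp_force: 30.0
time_s: 22.92
position: [0.5036, -0.2455, 0.2124]
ee_rot: [-2.217, -2.221, 0.003]
force: [0.5, 0.5, -1.2]
width: 0.0528
grasp_force: 0.0
time_s: 23.55
position: [0.5039, -0.2456, 0.3382]
ee_rot: [-2.217, -2.221, 0.003]
force: [1.0, 0.0, 0.2]
width: 0.0529
grasp_force: 0.0
time_s: 23.92
position: [0.5047, -0.2456, 0.3889]
ee_rot: [2.219, 2.223, -0.0]
force: [0.3, 0.4, -0.7]
width: 0.071
grasp_force: 0.0
grasp pt [ 0.5047 -0.2456  0.2419] closing dir deg 0.11 tilt [ 0.e+00 -4.e-04 -1.e+00]
shift units [ 0.017 -0.069  7.038]
tool z turn units (do after/before shift) 0.013
[array([276.69180242, 201.70444072]), array([275.85407948, 182.0809008 ])]
```

View pics/m7.png

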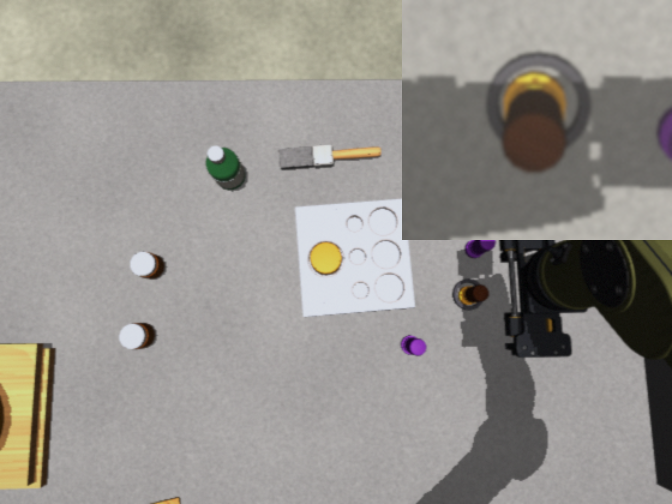

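The stamp stands upright in its ring (inset), the cheese is in its well, and both jars are unmoved at about (121,221) and (111,280) in original pixels. On to the first jar.

```bash
python3 -m inch '[1,0.1,0,0,0,0,0, 1,0.1,0,0,0,0,0, 1,0.1,0,0,0,0,0, 1,0.1,0,0,0,0,0, 1,0.1,0,0,0,0,0]' >/dev/null
python3 -m inch '[1,0.1,0,0,0,0,0, 1,0.1,0,0,0,0,0, 1,0.1,0,0,0,0,0, 1,0.1,0,0,0,0,0, 1,0.1,0,0,0,0,0]' >/dev/null
python3 -m inch '[1,0.1,0,0,0,0,0, 1,0.1,0,0,0,0,0, 1,0.1,0,0,0,0,0, 1,0.1,0,0,0,0,0, 1,0.1,0,0,0,0,0]' >/dev/null
python3 -m inch '[1,0.1,0,0,0,0,0, 1,0.1,0,0,0,0,0, 1,0.1,0,0,0,0,0, 1,0.1,0,0,0,0,0, 1,0.1,0,0,0,0,0]' >/dev/null
python3 -m inch '[1,0.1,0,0,0,0,0, 1,0.1,0,0,0,0,0, 1,0.1,0,0,0,0,0, 1,0.1,0,0,0,0,0, 0,0,0,0,0,0,0]'
python3 - <<'E'
from h import *
go([.567,.353,.2],94); print(manip.state()['q'])
E
python3 -m inch '[0,0,0,0,0,1,0, 0,0,0,0,0,1,0, 0,0,0,0,0,1,0, 0,0,0,0,0,1,0, 0,0,0,0,0,0,0]'
python3 - <<'E'
from h import *
go([.567,.353,.2],94); print(manip.state()['q'])
E
```

```text
time_s: 27.15
position: [0.5619, 0.3563, 0.3861]
ee_rot: [-2.212, -2.224, 0.005]
force: [-0.6, 0.1, -0.4]
width: 0.0879
grasp_force: 0.0
grasp pt [0.561  0.3564 0.2391] closing dir deg 0.31 tilt [-5.7e-03  8.0e-04 -1.0e+00]
shift units [-0.138  0.248  1.563]
tool z turn units (do after/before shift) 10.788
[-0.32307704  0.82419025 -0.6250247   1.43566099  0.51204068  1.05128238
 -1.04715372]
time_s: 27.78
position: [0.5631, 0.353, 0.387]
ee_rot: [-2.746, -1.526, 0.007]
force: [-0.4, -0.7, -0.4]
width: 0.0881
grasp_force: 0.0
grasp pt [0.5625 0.3527 0.24  ] closing dir deg -31.87 tilt [-0.0039 -0.0018 -1.    ]
shift units [0.11  0.149 1.598]
tool z turn units (do after/before shift) 6.767
[-0.38774684  0.7947594  -0.47664749  1.44154682  0.3965941   1.00581211
 -1.51297346]
```

```bash
python3 -m inch '[0,0,0,0,0,-1,0, 0,0,0,0,0,-1,0, 0,0,0,0,0,-1,0, 0,0,0,0,0,-1,0, 0,0,0,0,0,-1,0]' >/dev/null
python3 -m inch '[0,0,0,0,0,-1,0, 0,0,0,0,0,-1,0, 0,0,0,0,0,-1,0, 0,0,0,0,0,-1,0, 0,0,0,0,0,-1,0]' >/dev/null
python3 -m inch '[0,0,0,0,0,-1,0, 0,0,0,0,0,-1,0, 0,0,0,0,0,-1,0, 0,0,0,0,0,-1,0, 0,0,0,0,0,-1,0]' 
python3 -m inch '[0,0,0,0,0,-0.74,0, 0,0,0,0,0,0,0]'
python3 - <<'E'
from h import *
go([.567,.353,.2],94)
st=manip.state(); print(st['q']); pose=(st['position'],st['ee_rot'])
s=save('wrist','w8.png')
for P in [(.567,.3525,.052),(.4391,.3666,.052)]: print(proj(s,P,pose))
E
```

```text
time_s: 29.65
position: [0.5633, 0.3534, 0.3872]
ee_rot: [-0.041, -3.138, 0.001]
force: [-0.4, 0.3, -0.2]
width: 0.0883
grasp_force: 0.0
time_s: 29.9
position: [0.5633, 0.3535, 0.3871]
ee_rot: [0.111, -3.136, -0.0]
force: [-0.2, -0.5, 0.9]
width: 0.0882
grasp_force: 0.0
grasp pt [0.5627 0.3535 0.2401] closing dir deg 94.04 tilt [-3.9e-03 -1.0e-04 -1.0e+00]
shift units [-0.176 -0.032  1.604]
tool z turn units (do after/before shift) 0.005
[-0.16355417  0.93614558 -1.01625295  1.42677692  0.80922878  1.2309213
  0.37565303]
[275.4848595  197.26798857]
[299.70458011  69.22827327]
```

View pics/w8.png

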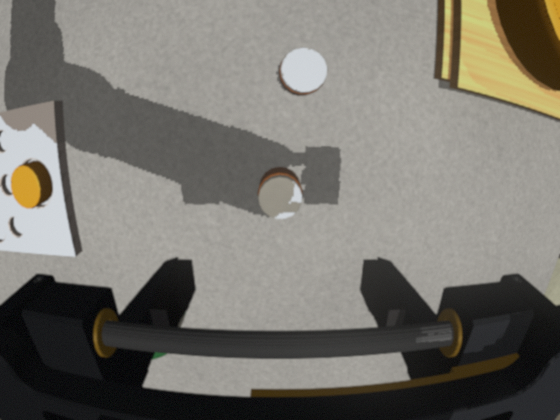

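Jar A's lid is at (281,195), about 5 px right of prediction. Jar B's lid is at (304,70).

```bash
python3 - <<'E'
from h import *
st=manip.state(); pose=(st['position'],st['ee_rot']); s=snapshot('wrist'); t=snapshot('top')
print(hit(s,(281,195),.052,pose),hit(s,(304,70),.052,pose))
im=t['pixels'].astype(int)
for (u,v) in [(120,220),(111,280)]:
    sub=im[v-18:v+19,u-18:u+19]; ys,xs=np.where(sub.min(2)>165); c=(xs.mean()+u-18,ys.mean()+v-18); print(c,hit(t,c,.052),len(xs))
E
```

```text
[0.5643 0.3581 0.052 ] [0.4395 0.3711 0.052 ]
(np.float64(nan), np.float64(nan)) [nan nan nan] 0
(np.float64(nan), np.float64(nan)) [nan nan nan] 0<stdin>:6: RuntimeWarning: Mean of empty slice.
  ret = ret.dtype.type(ret / rcount)
```

```bash
python3 -m inch '[-0.12,0.13,1,0,0,0,0, 0,0,1,0,0,0,0, 0,0,1,0,0,0,0, 0,0,1,0,0,0,0, 0,0,1,0,0,0,0]'
python3 -m inch '[0,0,1,0,0,0,0, 0,0,1,0,0,0,0, 0,0,1,0,0,0,0, 0,0,0.08,0,0,0,0, 0,0,0,0,0,0,0]'
python3 -m inch '[0,0,0,0,0,0,1, 0,0,0,0,0,0,1, 0,0,0,0,0,0,1, 0,0,0,0,0,0,1, 0,0,0,0,0,0,1]'
python3 - <<'E'
from h import *
go([.6473,-.0858,.17],94)
E
```

```text
time_s: 30.68
position: [0.5652, 0.358, 0.2607]
ee_rot: [0.111, -3.136, -0.001]
force: [-0.4, -0.2, -0.5]
width: 0.088
grasp_force: 0.0
time_s: 31.3
position: [0.5651, 0.3584, 0.1861]
ee_rot: [0.111, -3.137, -0.003]
force: [0.5, -0.8, 0.4]
width: 0.0884
grasp_force: 0.0
time_s: 31.92
position: [0.5652, 0.3577, 0.1859]
ee_rot: [0.11, -3.137, 0.0]
force: [1.1, -1.1, 1.7]
width: 0.0472
grasp_force: 30.0
grasp pt [0.5647 0.3577 0.0389] closing dir deg 94.02 tilt [-3.1e-03 -2.0e-04 -1.0e+00]
shift units [ -2.034 -17.928  -5.249]
tool z turn units (do after/before shift) 0.003
```

```bash
python3 -m inch '[0,0,-1,0,0,0,1, 0,0,-1,0,0,0,1, 0,0,-1,0,0,0,1, 0,0,-1,0,0,0,1, -0.113,-0.996,-0.5,0,0,0,1]' >/dev/null
python3 -m inch '[-0.113,-0.996,0,0,0,0,1, -0.113,-0.996,0,0,0,0,1, -0.113,-0.996,0,0,0,0,1, -0.113,-0.996,0,0,0,0,1, -0.113,-0.996,0,0,0,0,1]' >/dev/null
python3 -m inch '[-0.113,-0.996,0,0,0,0,1, -0.113,-0.996,0,0,0,0,1, -0.113,-0.996,0,0,0,0,1, -0.113,-0.996,0,0,0,0,1, -0.113,-0.996,0,0,0,0,1]' >/dev/null
python3 -m inch '[-0.113,-0.996,0,0,0,0,1, -0.113,-0.996,0,0,0,0,1, -0.113,-0.996,0,0,0,0,1, -0.113,-0.996,0,0,0,0,1, -0.113,-0.996,0,0,0,0,1]' >/dev/null
python3 -m inch '[-0.113,-0.996,0,0,0,0,1, -0.113,-0.996,0.5,0,0,0,1, 0,0,0.6,0,0,0,1, 0,0,0.6,0,0,0,1, 0,0,0,0,0,0,1]'
python3 - <<'E'
from h import *
go([.6473,-.0858,.0469],94)
st=manip.state(); pose=(st['position'],st['ee_rot']); s=save('wrist','w9.png')
M=R.from_rotvec(st['ee_rot']);g=np.array(st['position'])+M.apply([0,0,.147])
t=np.linspace(0,2*np.pi,181)
def ext(c,r): P=np.array([proj(s,c+np.array([r*np.cos(a),r*np.sin(a),0]),pose) for a in t]); return P.min(0).round(1),P.max(0).round(1)
print('jar base',ext(g-[0,0,.0389],.024),'lid',ext(g+[0,0,.0131],.0225)); print(ext(np.array([.6473,-.0858,.02]),.0275),ext(np.array([.5835,-.0901,.02]),.0275))
cv2.imwrite('pics/w9c.png',cv2.resize(cv2.imread('pics/w9.png')[100:350,120:440],None,fx=2.4,fy=2.4,interpolation=3))
E
```

```text
time_s: 35.05
position: [0.6468, -0.0839, 0.2538]
ee_rot: [0.115, -3.133, -0.003]
force: [0.8, 0.1, -1.7]
width: 0.0473
grasp_force: 30.0
grasp pt [ 0.6459 -0.0837  0.1068] closing dir deg 94.19 tilt [-0.0062  0.0016 -1.    ]
shift units [-0.064 -0.092  2.396]
tool z turn units (do after/before shift) 0.024
jar base (array([234.4, 221.6]), array([318.4, 296.5])) lid (array([224.1, 269.7]), array([328.7, 353.3]))
(array([234.6, 194.6]), array([312.1, 266.7])) (array([231.8,  99.4]), array([315.3, 181.8]))
```

View pics/w9c.png

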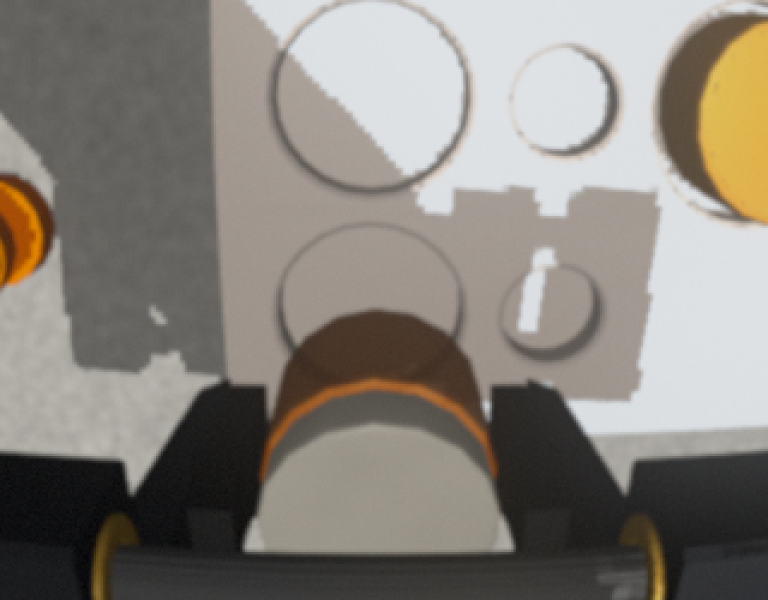

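Well 2's arc spans crop columns 278–463 with its top at row 222. The jar's base edge is at row 310, which means the jar sits about 4 mm toward +x in the grip. I'll compensate, lower to just above the tray and check again.

```bash
python3 -m inch '[0.18,-0.04,0.8,0,0,0,1, 0,0,0.7,0,0,0,1, 0,0,0.2,0,0,0,1, 0,0,0,0,0,0,1]'
python3 - <<'E'
from h import *
go([.6415,-.085,.0469],94)
st=manip.state(); pose=(st['position'],st['ee_rot']); s=save('wrist','w10.png')
M=R.from_rotvec(st['ee_rot']);g=np.array(st['position'])+M.apply([0,0,.147])
t=np.linspace(0,2*np.pi,181)
def ext(c,r): P=np.array([proj(s,c+np.array([r*np.cos(a),r*np.sin(a),0]),pose) for a in t]); return P.min(0).round(1),P.max(0).round(1)
print('jar base',ext(g-[0,0,.0389],.024)); print(ext(np.array([.6473,-.0858,.02]),.0275),ext(np.array([.5835,-.0901,.02]),.0275))
cv2.imwrite('pics/w10c.png',cv2.resize(cv2.imread('pics/w10.png')[150:350,180:380],None,fx=3,fy=3,interpolation=3))
E
```

```text
time_s: 35.6
position: [0.6429, -0.0867, 0.212]
ee_rot: [0.111, -3.135, -0.002]
force: [0.7, -0.0, -1.6]
width: 0.0471
grasp_force: 30.0
grasp pt [ 0.6423 -0.0865  0.065 ] closing dir deg 94.04 tilt [-0.0042  0.0011 -1.    ]
shift units [0.024 0.063 0.724]
tool z turn units (do after/before shift) 0.005
jar base (array([234.5, 221.5]), array([318.4, 296.4]))
(array([230.9, 220.4]), array([323.3, 302.4])) (array([226., 104.]), array([328.7, 205.2]))
```

View pics/w10c.png

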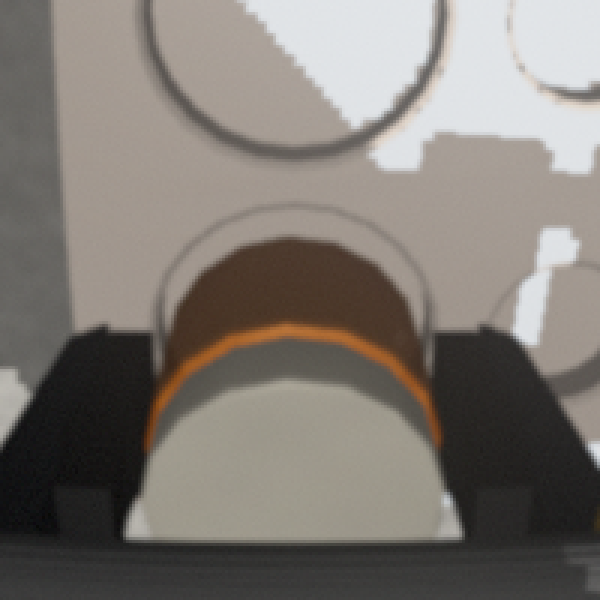

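The jar base is at crop row 237 and the well rim at 203, laterally aligned at columns 293 and 294. It needs about 1.5 mm more in tool +x, then I can lower it.

```bash
python3 -m inch '[0.06,0.01,0.25,0,0,0,1, 0,0,0.2,0,0,0,1, 0,0,0,0,0,0,1]'
python3 -m inch '[0,0,0.15,0,0,0,1, 0,0,0,0,0,0,1]'
python3 -m inch '[0,0,0.12,0,0,0,1, 0,0,0,0,0,0,1]'
```

```text
time_s: 36.02
position: [0.6413, -0.0867, 0.2009]
ee_rot: [0.111, -3.136, -0.001]
force: [-0.7, -0.4, -1.2]
width: 0.0476
grasp_force: 30.0
time_s: 36.28
position: [0.6413, -0.0867, 0.1974]
ee_rot: [0.111, -3.136, -0.001]
force: [-0.1, 0.0, -1.3]
width: 0.0473
grasp_force: 30.0
time_s: 36.52
position: [0.6413, -0.0867, 0.1944]
ee_rot: [0.111, -3.136, -0.001]
force: [0.6, 0.8, -2.6]
width: 0.0473
grasp_force: 30.0
```

```bash
python3 -m inch '[0,0,0.03,0,0,0,1, 0,0,0,0,0,0,0, 0,0,0,0,0,0,0, 0,0,0,0,0,0,0]'
python3 -m inch '[0,0,-1,0,0,0,0, 0,0,-1,0,0,0,0, 0,0,-1,0,0,0,0, 0,0,-1,0,0,0,0, 0,0,-1,0,0,0,0]' >/dev/null
python3 -m inch '[0,0,-1,0,0,0,0, 0,0,-1,0,0,0,0, 0,0,0,0,0,0,0]'
python3 - <<'E'
from h import *
go([.4425,.3705,.24],94)
st=manip.state(); pose=(st['position'],st['ee_rot']); s=save('wrist','w11.png')
for n,P in [('lid',(.6473,-.0858,.06)),('mouth',(.6473,-.0858,.02)),('well1',(.5835,-.0901,.02))]: print(n,proj(s,P,pose))
t=save('top','t11.png'); print(proj(t,(.567,.3555,.052)),proj(t,(.4425,.3705,.052)),proj(t,(.6473,-.0858,.06)))
a=cv2.imread('pics/t11.png'); hsv=cv2.cvtColor(a,cv2.COLOR_BGR2HSV)
sub=a[240:320,80:150].min(2); print(np.percentile(sub,[50,90,99]), (sub>150).sum())
ys,xs=np.where(sub>np.percentile(sub,50)+35); c=(xs.mean()+80,ys.mean()+240); print(c,len(xs),hit(t,c,.052))
E
```

```text
time_s: 37.02
position: [0.6415, -0.0866, 0.1941]
ee_rot: [0.111, -3.137, -0.002]
force: [0.1, 0.2, 0.3]
width: 0.0752
grasp_force: 0.0
time_s: 38.02
position: [0.6426, -0.0863, 0.3715]
ee_rot: [-0.11, 3.139, 0.002]
force: [1.0, -1.1, 1.2]
width: 0.0878
grasp_force: 0.0
grasp pt [ 0.6426 -0.0861  0.2245] closing dir deg 94.03 tilt [ 6.0e-04  1.2e-03 -1.0e+00]
shift units [ 6.702 18.782 -0.605]
tool z turn units (do after/before shift) 0.004
lid [276.54738978 203.78821748]
mouth [276.57034035 192.64060843]
well1 [276.69083481 131.79300239]
[118.59005462 220.07264021] [109.22278106 278.40029075] [320.72837843 180.1704356 ]
[181. 187. 233.] 5360
(np.float64(108.95611285266457), np.float64(279.88401253918494)) 319 [0.4394 0.3709 0.052 ]
```

```bash
python3 - <<'E'
from h import *
a=cv2.imread('pics/w11.png'); g=cv2.GaussianBlur(cv2.cvtColor(a,cv2.COLOR_BGR2GRAY),(3,3),0)
for r in ((10,24),(22,40)):
    c=cv2.HoughCircles(g[90:270,200:350],cv2.HOUGH_GRADIENT,1,25,param1=60,param2=14,minRadius=r[0],maxRadius=r[1])
    print(None if c is None else np.round(c[0][:6]+[200,90,0],1))
b=cv2.resize(a[90:270,190:370],None,fx=3,fy=3,interpolation=3)
t=cv2.imread('pics/t11.png')[140:290,210:360]; t=cv2.resize(t,(260,260),interpolation=3)
m=np.zeros((540,800,3),np.uint8); m[:,:540]=b; m[:260,540:]=t; m[270:530,540:]=cv2.resize(cv2.imread('pics/t11.png')[200:310,70:180],(260,260)); cv2.imwrite('pics/m11.png',m)
E
```

```text
[[277.5 199.5  22.3]
 [330.5 131.5  16.6]
 [281.5 132.5  23.4]
 [328.5 191.5  15.2]]
[[277.5 131.5  26.6]
 [277.5 199.5  22.7]
 [319.5 176.5  27.1]
 [323.5 124.5  25.4]
 [288.5 103.5  34.9]]
```

View pics/m11.png

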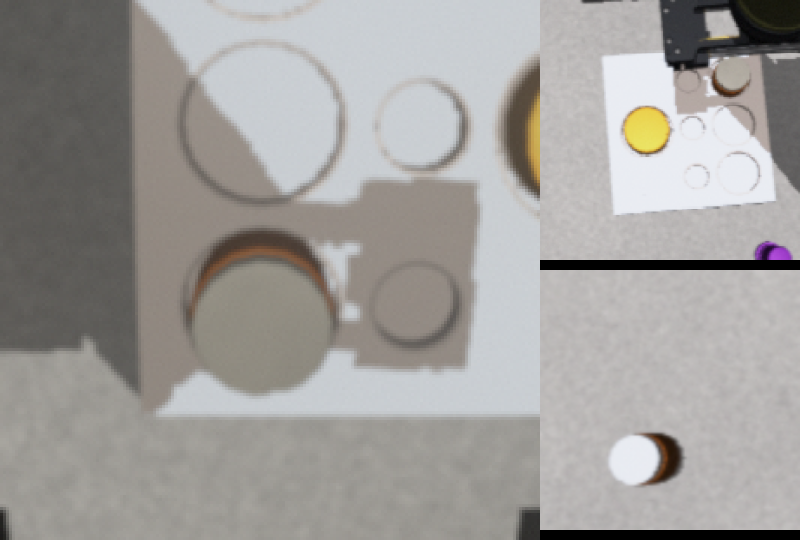

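The view shows jar A seated in well 2 and jar B still in place. Viewing is used up, so I'll rely on circle detection from here. Next is jar B.

```bash
python3 -m inch '[0.353,0.988,0,0,0,0,0, 0.353,0.988,0,0,0,0,0, 0.353,0.988,0,0,0,0,0, 0.353,0.988,0,0,0,0,0, 0.353,0.988,0,0,0,0,0]' >/dev/null
python3 -m inch '[0.353,0.988,0,0,0,0,0, 0.353,0.988,0,0,0,0,0, 0.353,0.988,0,0,0,0,0, 0.353,0.988,0,0,0,0,0, 0.353,0.988,0,0,0,0,0]' >/dev/null
python3 -m inch '[0.353,0.988,0,0,0,0,0, 0.353,0.988,0,0,0,0,0, 0.353,0.988,0,0,0,0,0, 0.353,0.988,0,0,0,0,0, 0.353,0.988,0,0,0,0,0]' >/dev/null
python3 -m inch '[0.353,0.988,0,0,0,0,0, 0.353,0.988,0,0,0,0,0, 0.353,0.988,0,0,0,0,0, 0.353,0.988,0,0,0,0,0, 0,0,0,0,0,0,0]'
cat >> h.py <<'E'
def circ(s,uv,rad,win=45,p2=14):
    g=cv2.GaussianBlur(cv2.cvtColor(s['pixels'],cv2.COLOR_RGB2GRAY),(3,3),0); u,v=[int(x) for x in uv]
    y0,x0=max(v-win,0),max(u-win,0)
    c=cv2.HoughCircles(g[y0:v+win,x0:u+win],cv2.HOUGH_GRADIENT,1,10,param1=60,param2=p2,minRadius=rad[0],maxRadius=rad[1])
    return [] if c is None else np.round(c[0][:4]+[x0,y0,0],1)
E
python3 - <<'E'
from h import *
go([.4425,.3705,.038],94)
st=manip.state(); pose=(st['position'],st['ee_rot']); s=save('wrist','w12.png'); print(st['q'])
p=proj(s,(.4425,.3705,.052),pose); print(p)
for c in circ(s,p,(16,34)): print(c,hit(s,c[:2],.052,pose))
E
```

```text
time_s: 40.62
position: [0.4404, 0.3709, 0.3691]
ee_rot: [0.116, -3.134, -0.002]
force: [-0.0, 0.2, 1.0]
width: 0.0882
grasp_force: 0.0
grasp pt [0.4396 0.371  0.2221] closing dir deg 94.25 tilt [-5.3e-03  8.0e-04 -1.0e+00]
shift units [-0.153 -0.037  7.364]
tool z turn units (do after/before shift) 0.031
[-0.24292274  0.84761568 -1.00359011  1.7312453   0.81470924  1.04266143
  0.10517993]
[275.81475525 201.2424785 ]
[275.5 186.5  22.1] [0.4281 0.3692 0.052 ]
[276.5 196.5  22.4] [0.4378 0.3708 0.052 ]
```

```bash
python3 -m inch '[-0.12,-0.02,1,0,0,0,0, 0,0,1,0,0,0,0, 0,0,1,0,0,0,0, 0,0,1,0,0,0,0, 0,0,1,0,0,0,0]' >/dev/null
python3 -m inch '[0,0,1,0,0,0,0, 0,0,1,0,0,0,0, 0,0,0.36,0,0,0,0, 0,0,0,0,0,0,0]'
python3 -m inch '[0,0,0,0,0,0,1, 0,0,0,0,0,0,1, 0,0,0,0,0,0,1, 0,0,0,0,0,0,1, 0,0,0,0,0,0,1]'
python3 - <<'E'
from h import *
go([.5196,-.0944,.15],94)
E
```

```text
time_s: 41.8
position: [0.4445, 0.3685, 0.1855]
ee_rot: [0.109, -3.136, 0.001]
force: [0.7, -0.5, 0.7]
width: 0.088
grasp_force: 0.0
time_s: 42.42
position: [0.4442, 0.3696, 0.1861]
ee_rot: [0.111, -3.137, -0.002]
force: [0.4, -0.4, 1.6]
width: 0.0474
grasp_force: 30.0
grasp pt [0.4437 0.3697 0.0391] closing dir deg 94.04 tilt [-0.0031  0.0011 -1.    ]
shift units [ -1.706 -18.728  -4.465]
tool z turn units (do after/before shift) 0.005
```

```bash
python3 -m inch '[0,0,-1,0,0,0,1, 0,0,-1,0,0,0,1, 0,0,-1,0,0,0,1, 0,0,-1,0,0,0,1, -0.09,-0.986,-0.5,0,0,0,1]' >/dev/null
python3 -m inch '[-0.09,-0.986,0,0,0,0,1, -0.09,-0.986,0,0,0,0,1, -0.09,-0.986,0,0,0,0,1, -0.09,-0.986,0,0,0,0,1, -0.09,-0.986,0,0,0,0,1]' >/dev/null
python3 -m inch '[-0.09,-0.986,0,0,0,0,1, -0.09,-0.986,0,0,0,0,1, -0.09,-0.986,0,0,0,0,1, -0.09,-0.986,0,0,0,0,1, -0.09,-0.986,0,0,0,0,1]' >/dev/null
python3 -m inch '[-0.09,-0.986,0,0,0,0,1, -0.09,-0.986,0,0,0,0,1, -0.09,-0.986,0,0,0,0,1, -0.09,-0.986,0,0,0,0,1, -0.09,-0.986,0,0,0,0,1]' >/dev/null
python3 -m inch '[-0.09,-0.986,0,0,0,0,1, -0.09,-0.986,0.5,0,0,0,1, -0.09,-0.986,0.8,0,0,0,1, 0,0,0.8,0,0,0,1, 0,0,0,0,0,0,1]'
python3 - <<'E'
from h import *
go([.5196,-.0944,.065],94)
E
```

```text
time_s: 45.55
position: [0.5191, -0.0957, 0.2429]
ee_rot: [0.11, -3.132, -0.002]
force: [-0.1, -0.4, -1.0]
width: 0.0472
grasp_force: 30.0
grasp pt [ 0.5179 -0.0955  0.0959] closing dir deg 94.02 tilt [-0.0078  0.001  -1.    ]
shift units [-0.079  0.038  1.236]
tool z turn units (do after/before shift) 0.002
```

```bash
python3 -m inch '[0,0.03,0.7,0,0,0,1, 0,0,0.5,0,0,0,1, 0,0,0,0,0,0,1, 0,0,0,0,0,0,1]'
python3 - <<'E'
from h import *
go([.5196,-.0944,.065],94)
st=manip.state(); pose=(st['position'],st['ee_rot']); s=save('wrist','w13.png')
M=R.from_rotvec(st['ee_rot']);g=np.array(st['position'])+M.apply([0,0,.147])
t=np.linspace(0,2*np.pi,181)
def ext(c,r): P=np.array([proj(s,c+np.array([r*np.cos(a),r*np.sin(a),0]),pose) for a in t]); return P.min(0).round(1),P.max(0).round(1)
print('jar base',ext(g-[0,0,.0391],.024)); print('well0',ext(np.array([.5196,-.0944,.02]),.0275))
for f in ('w10.png','w13.png'):
    im=cv2.imread('pics/'+f).astype(int); print(f)
    print([(r,tuple(im[r,274:282].mean(0).astype(int))) for r in range(200,250,2)])
    r=236; print([(c,tuple(im[r-1:r+2,c].mean(0).astype(int))) for c in list(range(226,246,2))+list(range(312,334,2))])
E
```

```text
time_s: 46.05
position: [0.52, -0.0938, 0.2157]
ee_rot: [0.111, -3.137, -0.002]
force: [0.4, -0.2, -1.4]
width: 0.0472
grasp_force: 30.0
grasp pt [ 0.5196 -0.0937  0.0687] closing dir deg 94.06 tilt [-0.0028  0.001  -1.    ]
shift units [ 0.002 -0.03   0.148]
tool z turn units (do after/before shift) 0.007
jar base (array([234.5, 221.3]), array([318.4, 296.1]))
well0 (array([229.4, 209.7]), array([321.1, 292.4]))
w10.png
[(200, (np.int64(91), np.int64(95), np.int64(100))), (202, (np.int64(95), np.int64(99), np.int64(105))), (204, (np.int64(125), np.int64(131), np.int64(140))), (206, (np.int64(136), np.int64(144), np.int64(153))), (208, (np.int64(144), np.int64(152), np.int64(162))), (210, (np.int64(143), np.int64(152), np.int64(162))), (212, (np.int64(143), np.int64(152), np.int64(162))), (214, (np.int64(143), np.int64(151), np.int64(161))), (216, (np.int64(140), np.int64(148), np.int64(158))), (218, (np.int64(124), np.int64(131), np.int64(140))), (220, (np.int64(140), np.int64(148), np.int64(157))), (222, (np.int64(143), np.int64(151), np.int64(161))), (224, (np.int64(143), np.int64
[... 3511 characters left out ...]
64(101))), (242, (np.int64(43), np.int64(57), np.int64(77))), (244, (np.int64(45), np.int64(57), np.int64(77))), (312, (np.int64(50), np.int64(61), np.int64(80))), (314, (np.int64(58), np.int64(70), np.int64(87))), (316, (np.int64(118), np.int64(127), np.int64(139))), (318, (np.int64(140), np.int64(148), np.int64(158))), (320, (np.int64(129), np.int64(137), np.int64(146))), (322, (np.int64(146), np.int64(155), np.int64(165))), (324, (np.int64(152), np.int64(161), np.int64(172))), (326, (np.int64(152), np.int64(162), np.int64(172))), (328, (np.int64(152), np.int64(161), np.int64(172))), (330, (np.int64(153), np.int64(161), np.int64(172))), (332, (np.int64(153), np.int64(162), np.int64(173)))]
```

```bash
python3 - <<'E'
from h import *
st=manip.state(); pose=(st['position'],st['ee_rot']); s=snapshot('wrist')
print('base rim',hit(s,(277,214.7),.0296,pose),'well rim',hit(s,(277,207.6),.02,pose))
for r in (230,236):print('jar L/R',hit(s,(239.3,236),.0296,pose),hit(s,(316,236),.0296,pose),'well',hit(s,(232,236),.02,pose),hit(s,(320,236),.02,pose))
E
```

```text
base rim [ 0.492  -0.0954  0.0296] well rim [ 0.491  -0.0954  0.02  ]
jar L/R [ 0.5059 -0.1154  0.0296] [ 0.5029 -0.0729  0.0296] well [ 0.5103 -0.1206  0.02  ] [ 0.5067 -0.069   0.02  ]
jar L/R [ 0.5059 -0.1154  0.0296] [ 0.5029 -0.0729  0.0296] well [ 0.5103 -0.1206  0.02  ] [ 0.5067 -0.069   0.02  ]
```

```bash
python3 -m inch '[-0.1,-0.03,0.2,0,0,0,1, 0,0,0.2,0,0,0,1, 0,0,0,0,0,0,1]'
python3 -m inch '[0,0,0.2,0,0,0,1, 0,0,0,0,0,0,1]'
python3 -m inch '[0,0,0.2,0,0,0,1, 0,0,0,0,0,0,1]'
python3 -m inch '[0,0,0.06,0,0,0,1, 0,0,0,0,0,0,1]'
```

```text
time_s: 46.52
position: [0.5221, -0.0947, 0.2048]
ee_rot: [0.11, -3.135, -0.001]
force: [0.0, -0.8, -2.3]
width: 0.0474
grasp_force: 30.0
time_s: 46.78
position: [0.5221, -0.0946, 0.1999]
ee_rot: [0.111, -3.136, -0.001]
force: [0.3, -0.3, -1.5]
width: 0.0471
grasp_force: 30.0
time_s: 47.02
position: [0.5221, -0.0946, 0.1949]
ee_rot: [0.111, -3.136, -0.001]
force: [0.2, -0.8, -2.7]
width: 0.0473
grasp_force: 30.0
time_s: 47.28
position: [0.5223, -0.0945, 0.1941]
ee_rot: [0.111, -3.137, -0.001]
force: [-0.7, -0.3, 1.4]
width: 0.0473
grasp_force: 30.0
```

```bash
python3 -m inch '[0,0,0,0,0,0,0, 0,0,0,0,0,0,0, 0,0,0,0,0,0,0, 0,0,-1,0,0,0,0, 0,0,-1,0,0,0,0]'
python3 -m inch '[0,0,-1,0,0,0,0, 0,0,-1,0,0,0,0, 0,0,-1,0,0,0,0, 0,0,-1,0,0,0,0, 0,0,-1,0,0,0,0]' >/dev/null
python3 -m inch '[0,0,-1,0,0,0,0, 0,0,-1,0,0,0,0, 0,0,-1,0,0,0,0, 0,0,0,0,0,0,0]'
python3 - <<'E'
from h import *
st=manip.state(); pose=(st['position'],st['ee_rot']); s=save('wrist','w14.png')
p=proj(s,(.5196,-.0944,.06),pose); print('lid pred',p,circ(s,p,(14,30))[:3])
E
python3 -m inch '[0,0,0,0,0,1,0, 0,0,0,0,0,1,0, 0,0,0,0,0,1,0, 0,0,0,0,0,1,0, 0,0,0,0,0,1,0]' >/dev/null
python3 -m inch '[0,0,0,0,0,1,0, 0,0,0,0,0,1,0, 0,0,0,0,0,1,0, 0,0,0,0,0,1,0, 0,0,0,0,0,1,0]' >/dev/null
python3 -m inch '[0,0,0,0,0,1,0, 0,0,0,0,0,0.26,0, 0,0,0,0,0,0,0, 0,0,0,0,0,0,0]'
python3 - <<'E'
from h import *
go([.5602,-.3568,.27],4); print(manip.state()['q'])
E
```

```text
time_s: 47.9
position: [0.5223, -0.0945, 0.2441]
ee_rot: [0.111, -3.135, -0.002]
force: [0.4, -0.4, -0.9]
width: 0.0884
grasp_force: 0.0
time_s: 49.02
position: [0.5234, -0.0943, 0.4452]
ee_rot: [0.111, -3.14, -0.001]
force: [-0.8, 0.3, 0.3]
width: 0.0879
grasp_force: 0.0
lid pred [276.79653762 177.98105244] [[277.5 174.5  18.3]
 [279.5 216.5  19.6]]
time_s: 50.82
position: [0.523, -0.0948, 0.4434]
ee_rot: [-2.139, -2.296, 0.003]
force: [0.3, -0.0, -0.0]
width: 0.0883
grasp_force: 0.0
grasp pt [ 0.5224 -0.0947  0.2964] closing dir deg 4.04 tilt [-4.1e-03  9.0e-04 -1.0e+00]
shift units [-10.567   0.772   1.042]
tool z turn units (do after/before shift) 0.005
[ 0.51029741  0.58342825 -0.68312008  1.78151826  0.44345829  0.94025012
 -0.29037902]
```

```bash
python3 -m inch '[-0.96,0.07,0,0,0,0,0, -0.96,0.07,0,0,0,0,0, -0.96,0.07,0,0,0,0,0, -0.96,0.07,0,0,0,0,0, -0.96,0.07,0,0,0,0,0]' >/dev/null
python3 -m inch '[-0.96,0.07,0,0,0,0,0, -0.96,0.07,0,0,0,0,0, -0.96,0.07,0,0,0,0,0, -0.96,0.07,0,0,0,0,0, -0.96,0.07,0,0,0,0,0]' >/dev/null
python3 -m inch '[-0.96,0.07,0,0,0,0,0, 0,0,0,0,0,0,0, 0,0,0,0,0,0,0]'
python3 - <<'E'
from h import *
go([.5602,-.3568,.08],4)
st=manip.state(); pose=(st['position'],st['ee_rot']); s=save('wrist','w15.png')
t=np.load('pics/top.npy',allow_pickle=True).item()
for P,uv in [((.5602,-.3568),(453,215)),((.4238,-.3524),(456,281))]:
    p=proj(s,P+(.1,),pose); print('pred',p)
    for c in circ(s,p,(8,24),40,12): print(c,hit(s,c[:2],.1,pose))
    # dark cap blob
    for nm,S,u,w,po in (('wrist',s,p,30,pose),('top',t,uv,14,None)):
        u0,v0=int(u[0])-w,int(u[1])-w; g=S['pixels'][v0:v0+2*w,u0:u0+2*w].max(2)
        n,l,stt,ce=cv2.connectedComponentsWithStats((g<45).astype(np.uint8))
        for i in range(1,n):
            if stt[i,4]>30: c=ce[i]+[u0,v0]; print(nm,c.round(1),stt[i],hit(S,c,.1,po))
E
```

```text
time_s: 52.45
position: [0.5606, -0.3556, 0.4433]
ee_rot: [-2.139, -2.295, 0.001]
force: [0.0, -0.1, 0.6]
width: 0.0884
grasp_force: 0.0
grasp pt [ 0.5601 -0.3553  0.2963] closing dir deg 4.04 tilt [-0.0036  0.0022 -1.    ]
shift units [-0.082  0.031  8.652]
tool z turn units (do after/before shift) 0.006
pred [279.10971987 191.92916594]
[280.5 189.5  11.8] [ 0.5614 -0.3541  0.1   ]
[280.5 174.5   9.4] [ 0.5603 -0.3385  0.1   ]
top [448.4 215.7] [  0   8  20  15 189] [ 0.5589 -0.3469  0.1   ]
pred [152.14261836 180.29979852]
[154.5 181.5  12.1] [ 0.4265 -0.3536  0.1   ]
[176.5 166.5  10. ] [ 0.4519 -0.3363  0.1   ]
wrist [155.5 180.9] [ 22  19  24  24 423] [ 0.4277 -0.3529  0.1   ]
top [452.  280.3] [  0   8  21  12 204] [ 0.4254 -0.3441  0.1   ]
```

```bash
python3 -m inch '[-0.05,0.03,1,0,0,0,0, 0,0,1,0,0,0,0, 0,0,1,0,0,0,0, 0,0,1,0,0,0,0, 0,0,1,0,0,0,0]' >/dev/null
python3 -m inch '[0,0,1,0,0,0,0, 0,0,1,0,0,0,0, 0,0,1,0,0,0,0, 0,0,0.65,0,0,0,0, 0,0,0,0,0,0,0]'
python3 -m inch '[0,0,0,0,0,0,1, 0,0,0,0,0,0,1, 0,0,0,0,0,0,1, 0,0,0,0,0,0,1, 0,0,0,0,0,0,1]'
python3 -m inch '[0,0,0,0,0,0,1, 0,0,0,0,0,0,1]'
python3 - <<'E'
from h import *
go([.6436,-.0309,.22],4)
E
```

```text
time_s: 53.75
position: [0.5604, -0.357, 0.2264]
ee_rot: [-2.139, -2.294, 0.003]
force: [-0.0, -0.6, 0.1]
width: 0.0882
grasp_force: 0.0
time_s: 54.38
position: [0.5606, -0.3579, 0.2273]
ee_rot: [-2.142, -2.295, 0.003]
force: [-0.6, -0.3, 0.3]
width: 0.0402
grasp_force: 0.0
time_s: 54.62
position: [0.5607, -0.3578, 0.2272]
ee_rot: [-2.141, -2.295, 0.003]
force: [0.3, 0.1, -0.4]
width: 0.0253
grasp_force: 29.8
grasp pt [ 0.5602 -0.3577  0.0802] closing dir deg 3.96 tilt [-3.4e-03  8.0e-04 -1.0e+00]
shift units [12.817  4.213 -5.593]
tool z turn units (do after/before shift) -0.005
```

```bash
python3 -m inch '[0,0,-1,0,0,0,1, 0,0,-1,0,0,0,1, 0,0,-1,0,0,0,1, 0,0,-1,0,0,0,1, 0,0,-1,0,0,0,1]' >/dev/null
python3 -m inch '[0.986,0.324,0,0,0,0,1, 0.986,0.324,0,0,0,0,1, 0.986,0.324,0,0,0,0,1, 0.986,0.324,0,0,0,0,1, 0.986,0.324,0,0,0,0,1]' >/dev/null
python3 -m inch '[0.986,0.324,0,0,0,0,1, 0.986,0.324,0,0,0,0,1, 0.986,0.324,0,0,0,0,1, 0.986,0.324,0,0,0,0,1, 0.986,0.324,0,0,0,0,1]' >/dev/null
python3 -m inch '[0.986,0.324,0,0,0,0,1, 0.986,0.324,0,0,0,0,1, 0.986,0.324,0,0,0,0,1, 0,0,0,0,0,0,1]'
python3 - <<'E'
from h import *
go([.6436,-.0309,.12],4)
E
```

```text
time_s: 57.0
position: [0.644, -0.0283, 0.3522]
ee_rot: [-2.135, -2.298, 0.0]
force: [-0.8, 0.5, 0.2]
width: 0.0251
grasp_force: 29.8
grasp pt [ 0.6435 -0.0279  0.2052] closing dir deg 4.21 tilt [-0.0033  0.0028 -1.    ]
shift units [-0.132  0.005  3.409]
tool z turn units (do after/before shift) 0.026
```

```bash
python3 -m inch '[-0.1,0,0.9,0,0,0,1, 0,0,0.9,0,0,0,1, 0,0,0.9,0,0,0,1, 0,0,0.9,0,0,0,1, 0,0,0,0,0,0,1]'
cat >> h.py <<'E'
def tubeview(bore,fn,h=.0802):
    "edges of the held tube's base and of the bore mouth, in the wrist picture"
    st=manip.state(); pose=(st['position'],st['ee_rot']); s=save('wrist',fn)
    g=np.array(st['position'])+R.from_rotvec(st['ee_rot']).apply([0,0,.147]); print('g',g.round(4))
    t=np.linspace(0,2*np.pi,181)
    ext=lambda c,r:(lambda P:(P.min(0).round(1),P.max(0).round(1)))(np.array([proj(s,c+np.array([r*np.cos(a),r*np.sin(a),0]),pose) for a in t]))
    B=g-[0,0,h]; print('base z',B[2].round(4),ext(B,.013),'bore',ext(np.array(list(bore)+[.02]),.0155))
    gr=cv2.cvtColor(s['pixels'],cv2.COLOR_RGB2GRAY).astype(int)
    return s,pose,gr,B
E
python3 - <<'E'
from h import *
s,pose,gr,B=tubeview((.6436,-.0309),'w16.png')
b=proj(s,B,pose); u,v=int(b[0]),int(b[1])
print('center col',u,[(r,int(gr[r,u-2:u+3].mean())) for r in range(v-60,v+10,2)])
for r in (v-12,v-4,v+6): print('row',r,[(c,int(gr[r-1:r+2,c].mean())) for c in range(u-40,u+41,2)])
E
```

```text
time_s: 57.62
position: [0.6428, -0.0354, 0.2603]
ee_rot: [-2.142, -2.292, 0.01]
force: [0.4, -0.2, -0.6]
width: 0.025
grasp_force: 29.8
g [ 0.6416 -0.0356  0.1134]
base z 0.0332 (array([260.9, 214.8]), array([298.8, 249.9])) bore (array([261.5, 199.2]), array([304.6, 239.8]))
center col 279 [(172, 215), (174, 215), (176, 214), (178, 215), (180, 215), (182, 215), (184, 214), (186, 207), (188, 178), (190, 151), (192, 151), (194, 150), (196, 146), (198, 133), (200, 147), (202, 149), (204, 148), (206, 149), (208, 148), (210, 147), (212, 147), (214, 147), (216, 142), (218, 101), (220, 75), (222, 74), (224, 73), (226, 74), (228, 73), (230, 72), (232, 70), (234, 71), (236, 71), (238, 70), (240, 69)]
row 220 [(239, 147), (241, 147), (243, 147), (245, 146), (247, 146), (249, 146), (251, 146), (253, 145), (255, 145), (257, 146), (259, 139), (261, 113), (263, 105), (265, 140), (267, 138), (269, 123), (271, 103), (273, 86), (275, 77), (277, 77), (279, 78), (281, 76), (283, 78), (285, 86), (287, 102), (289, 120), (291, 134), (293, 142), (295, 145), (297, 146), (299, 145), (301, 135), (303, 99), 
[... 358 characters left out ...]
 (283, 74), (285, 74), (287, 72), (289, 71), (291, 69), (293, 70), (295, 80), (297, 96), (299, 85), (301, 98), (303, 125), (305, 139), (307, 144), (309, 144), (311, 143), (313, 144), (315, 144), (317, 144), (319, 143)]
row 238 [(239, 145), (241, 145), (243, 144), (245, 142), (247, 143), (249, 143), (251, 143), (253, 143), (255, 143), (257, 143), (259, 127), (261, 71), (263, 66), (265, 68), (267, 67), (269, 66), (271, 67), (273, 69), (275, 68), (277, 70), (279, 70), (281, 70), (283, 70), (285, 72), (287, 70), (289, 68), (291, 68), (293, 66), (295, 65), (297, 76), (299, 131), (301, 143), (303, 142), (305, 142), (307, 142), (309, 141), (311, 141), (313, 142), (315, 142), (317, 142), (319, 143)]
```

```bash
python3 -m inch '[0,0,0,0,0,0,1, 0,0,0,0,0,0,1, 0,0,0,0,0,0,1]'
cat >> h.py <<'E'
def rims(bore,fn,h=.0802):
    s,pose,gr,B=tubeview(bore,fn,h)
    b=proj(s,B,pose); c=proj(s,list(bore)+[.02],pose); u,v=int(round(b[0])),int(round(b[1]))
    pr=cv2.GaussianBlur(gr.astype(np.float32),(5,1),0)[:,u]
    print([(r,int(pr[r])) for r in range(v-42,v-5)])
    rb=next(r for r in range(v-30,v+10) if pr[r]<100 and pr[r+3]<100); print('tube rim row',rb,hit(s,(u,rb-.3),B[2],pose))
    w=int(c[1]); row=gr[int(v+6)].astype(int); print('tube cols',v+6,[(x,row[x]) for x in list(range(u-26,u-12))+list(range(u+12,u+28))])
    return s,pose,gr,B
E
python3 - <<'E'
from h import *
s,pose,gr,B=rims((.6436,-.0309),'w17.png')
E
```

```text
time_s: 58.05
position: [0.644, -0.0334, 0.2628]
ee_rot: [-2.142, -2.295, 0.002]
force: [-0.5, 0.2, -1.4]
width: 0.0252
grasp_force: 29.8
g [ 0.6437 -0.0333  0.1158]
base z 0.0356 (array([260.3, 214.9]), array([298.1, 250. ])) bore (array([258. , 201.3]), array([300.5, 241.2]))
[(191, 151), (192, 151), (193, 151), (194, 151), (195, 150), (196, 150), (197, 149), (198, 143), (199, 134), (200, 135), (201, 144), (202, 149), (203, 149), (204, 149), (205, 149), (206, 149), (207, 149), (208, 147), (209, 148), (210, 148), (211, 148), (212, 147), (213, 146), (214, 148), (215, 147), (216, 141), (217, 126), (218, 100), (219, 82), (220, 74), (221, 75), (222, 73), (223, 74), (224, 74), (225, 73), (226, 72), (227, 73)]
tube rim row 219 [ 0.6428 -0.023   0.0356]
tube cols 239 [(253, np.int64(144)), (254, np.int64(144)), (255, np.int64(142)), (256, np.int64(143)), (257, np.int64(144)), (258, np.int64(141)), (259, np.int64(124)), (260, np.int64(91)), (261, np.int64(69)), (262, np.int64(67)), (263, np.int64(67)), (264, np.int64(68)), (265, np.int64(68)), (266, np.int64(68)), (291, np.int64(68)), (292, np.int64(66)), (293, np.int64(67)), (294, np.int64(67)), (295, np.int64(66)), (296, np.int64(65)), (297, np.int64(74)), (298, np.int64(101)), (299, np.int64(130)), (300, np.int64(143)), (301, np.int64(141)), (302, np.int64(142)), (303, np.int64(143)), (304, np.int64(143)), (305, np.int64(142)), (306, np.int64(142))]
```

```bash
python3 -m inch '[0.2,0,0.2,0,0,0,1, 0,0,0.15,0,0,0,1, 0,0,0,0,0,0,1, 0,0,0,0,0,0,1]'
python3 - <<'E'
from h import *
s,pose,gr,B=rims((.6436,-.0309),'w18.png')
for r in (212,218,224): print(r,[(c,int(gr[r-1:r+2,c].mean())) for c in list(range(252,272,1))+list(range(288,308,1))])
E
```

```text
time_s: 58.6
position: [0.6435, -0.0285, 0.2533]
ee_rot: [-2.142, -2.294, 0.003]
force: [0.0, 0.4, -1.1]
width: 0.0253
grasp_force: 29.8
g [ 0.643  -0.0284  0.1063]
base z 0.0261 (array([260.4, 214.9]), array([298.3, 250. ])) bore (array([258. , 212.1]), array([301.9, 252.8]))
[(191, 152), (192, 151), (193, 151), (194, 151), (195, 150), (196, 150), (197, 151), (198, 150), (199, 150), (200, 149), (201, 150), (202, 150), (203, 149), (204, 149), (205, 149), (206, 148), (207, 148), (208, 146), (209, 140), (210, 132), (211, 136), (212, 144), (213, 147), (214, 148), (215, 147), (216, 143), (217, 127), (218, 100), (219, 81), (220, 76), (221, 74), (222, 76), (223, 74), (224, 74), (225, 73), (226, 73), (227, 74)]
tube rim row 219 [ 0.642  -0.0181  0.0261]
tube cols 239 [(253, np.int64(143)), (254, np.int64(144)), (255, np.int64(142)), (256, np.int64(141)), (257, np.int64(133)), (258, np.int64(123)), (259, np.int64(105)), (260, np.int64(79)), (261, np.int64(66)), (262, np.int64(66)), (263, np.int64(67)), (264, np.int64(68)), (265, np.int64(69)), (266, np.int64(69)), (291, np.int64(69)), (292, 
[... 1058 characters left out ...]
(289, 145), (290, 145), (291, 146), (292, 146), (293, 145), (294, 144), (295, 141), (296, 135), (297, 130), (298, 131), (299, 138), (300, 143), (301, 146), (302, 146), (303, 146), (304, 146), (305, 146), (306, 146), (307, 146)]
224 [(252, 146), (253, 146), (254, 146), (255, 145), (256, 143), (257, 134), (258, 125), (259, 129), (260, 139), (261, 145), (262, 145), (263, 141), (264, 128), (265, 109), (266, 88), (267, 77), (268, 73), (269, 73), (270, 71), (271, 72), (288, 74), (289, 73), (290, 73), (291, 75), (292, 81), (293, 99), (294, 122), (295, 138), (296, 143), (297, 145), (298, 144), (299, 138), (300, 129), (301, 127), (302, 135), (303, 142), (304, 145), (305, 146), (306, 144), (307, 145)]
```

```bash
python3 -m inch '[0.04,0.01,0.15,0,0,0,1, 0,0,0.1,0,0,0,1, 0,0,0,0,0,0,1]'
python3 -m inch '[0,0,0.15,0,0,0,1, 0,0,0,0,0,0,1]'
python3 -m inch '[0,0,0.15,0,0,0,1, 0,0,0,0,0,0,1]'
python3 -m inch '[0,0,0.12,0,0,0,1, 0,0,0,0,0,0,1]'
```

```text
time_s: 59.02
position: [0.6435, -0.0274, 0.2468]
ee_rot: [-2.141, -2.294, 0.004]
force: [-0.1, -0.4, -0.7]
width: 0.0253
grasp_force: 29.8
time_s: 59.28
position: [0.6435, -0.0274, 0.2431]
ee_rot: [-2.141, -2.294, 0.004]
force: [-0.0, 0.1, -1.3]
width: 0.0258
grasp_force: 29.8
time_s: 59.52
position: [0.6435, -0.0274, 0.2393]
ee_rot: [-2.141, -2.294, 0.004]
force: [0.9, -1.5, -0.5]
width: 0.0254
grasp_force: 29.8
time_s: 59.78
position: [0.6435, -0.0274, 0.2364]
ee_rot: [-2.141, -2.294, 0.003]
force: [0.7, -0.7, -0.5]
width: 0.0255
grasp_force: 29.8
```

```bash
python3 -m inch '[0,0,0.04,0,0,0,1, 0,0,0,0,0,0,0, 0,0,0,0,0,0,0, 0,0,0,0,0,0,0, 0,0,-0.5,0,0,0,0]'
python3 -m inch '[0,0,-1,0,0,0,0, 0,0,-1,0,0,0,0, 0,0,-1,0,0,0,0, 0,0,-1,0,0,0,0, 0,0,-1,0,0,0,0]' >/dev/null
python3 -m inch '[0,0,-1,0,0,0,0, 0,0,-1,0,0,0,0, 0,0,0,0,0,0,0]'
python3 - <<'E'
from h import *
go([.4255,-.3545,.27],4)
st=manip.state(); pose=(st['position'],st['ee_rot']); s=save('wrist','w19.png')
p=proj(s,(.6436,-.0309,.108),pose); print('cap pred',p,circ(s,p,(9,26),40,12))
E
```

```text
time_s: 60.4
position: [0.6432, -0.0275, 0.2479]
ee_rot: [-2.14, -2.294, 0.005]
force: [-0.5, -0.5, -0.5]
width: 0.0633
grasp_force: 0.0
time_s: 61.4
position: [0.6447, -0.0271, 0.4259]
ee_rot: [2.143, 2.297, 0.003]
force: [-0.8, -0.6, 0.5]
width: 0.0882
grasp_force: 0.0
grasp pt [ 0.6449 -0.0269  0.2789] closing dir deg 3.95 tilt [ 0.0017  0.0013 -1.    ]
shift units [-12.468  -9.66    0.323]
tool z turn units (do after/before shift) -0.006
cap pred [276.51553134 200.9141937 ] [[273.5 231.5  21. ]
 [273.5 221.5  18.8]
 [273.5 197.5  15.8]
 [275.5 181.5  14.1]]
```

```bash
python3 -m inch '[-0.959,-0.743,0,0,0,0,0, -0.959,-0.743,0,0,0,0,0, -0.959,-0.743,0,0,0,0,0, -0.959,-0.743,0,0,0,0,0, -0.959,-0.743,0,0,0,0,0]' >/dev/null
python3 -m inch '[-0.959,-0.743,0,0,0,0,0, -0.959,-0.743,0,0,0,0,0, -0.959,-0.743,0,0,0,0,0, -0.959,-0.743,0,0,0,0,0, -0.959,-0.743,0,0,0,0,0]' >/dev/null
python3 -m inch '[-0.959,-0.743,0,0,0,0,0, -0.959,-0.743,0,0,0,0,0, -0.959,-0.743,0,0,0,0,0, 0,0,0,0,0,0,0, 0,0,0,0,0,0,0]'
python3 - <<'E'
from h import *
go([.4255,-.3575,.08],4)
st=manip.state(); pose=(st['position'],st['ee_rot']); s=save('wrist','w20.png')
p=proj(s,(.4255,-.3545,.1),pose); print('cap pred',p)
for c in circ(s,p,(9,24),40,12): print(c,hit(s,c[:2],.1,pose))
w=32;u0,v0=int(p[0])-w,int(p[1])-w; g=s['pixels'][v0:v0+2*w,u0:u0+2*w].max(2)
n,l,stt,ce=cv2.connectedComponentsWithStats((g<45).astype(np.uint8))
for i in range(1,n):
    if stt[i,4]>60: c=ce[i]+[u0,v0]; print(c.round(1),stt[i],hit(s,c,.1,pose))
E
```

```text
time_s: 63.32
position: [0.4252, -0.3542, 0.4231]
ee_rot: [-2.139, -2.295, 0.001]
force: [-0.1, 0.0, 0.5]
width: 0.0882
grasp_force: 0.0
grasp pt [ 0.4247 -0.3538  0.2761] closing dir deg 4.02 tilt [-0.0036  0.0024 -1.    ]
shift units [-0.17   0.05   7.845]
tool z turn units (do after/before shift) 0.003
cap pred [279.91786302 196.50510709]
[278.5 195.5  14. ] [ 0.4241 -0.3536  0.1   ]
```

```bash
python3 -m inch '[-0.14,0,1,0,0,0,0, 0,0,1,0,0,0,0, 0,0,1,0,0,0,0, 0,0,1,0,0,0,0, 0,0,1,0,0,0,0]' >/dev/null
python3 -m inch '[0,0,1,0,0,0,0, 0,0,1,0,0,0,0, 0,0,0.83,0,0,0,0, 0,0,0,0,0,0,0]'
python3 -m inch '[0,0,0,0,0,0,1, 0,0,0,0,0,0,1, 0,0,0,0,0,0,1, 0,0,0,0,0,0,1, 0,0,0,0,0,0,1]'
python3 -m inch '[0,0,0,0,0,0,1, 0,0,0,0,0,0,1]'
python3 - <<'E'
from h import *
go([.5159,-.0395,.22],4)
E
```

```text
time_s: 64.5
position: [0.4249, -0.3569, 0.2268]
ee_rot: [-2.137, -2.295, 0.002]
force: [-0.9, 0.4, -0.3]
width: 0.0882
grasp_force: 0.0
time_s: 65.12
position: [0.4244, -0.3585, 0.2281]
ee_rot: [-2.142, -2.295, 0.003]
force: [0.1, 0.2, 0.2]
width: 0.0406
grasp_force: 0.0
time_s: 65.38
position: [0.4245, -0.3585, 0.2279]
ee_rot: [-2.141, -2.295, 0.003]
force: [0.4, 0.3, 0.3]
width: 0.0251
grasp_force: 29.9
grasp pt [ 0.424  -0.3583  0.0809] closing dir deg 3.96 tilt [-3.3e-03  8.0e-04 -1.0e+00]
shift units [12.475  4.53  -5.566]
tool z turn units (do after/before shift) -0.005
```

```bash
python3 -m inch '[0,0,-1,0,0,0,1, 0,0,-1,0,0,0,1, 0,0,-1,0,0,0,1, 0,0,-1,0,0,0,1, 0,0,-1,0,0,0,1]' >/dev/null
python3 -m inch '[0.96,0.348,0,0,0,0,1, 0.96,0.348,0,0,0,0,1, 0.96,0.348,0,0,0,0,1, 0.96,0.348,0,0,0,0,1, 0.96,0.348,0,0,0,0,1]' >/dev/null
python3 -m inch '[0.96,0.348,0,0,0,0,1, 0.96,0.348,0,0,0,0,1, 0.96,0.348,0,0,0,0,1, 0.96,0.348,0,0,0,0,1, 0.96,0.348,0,0,0,0,1]' >/dev/null
python3 -m inch '[0.96,0.348,0,0,0,0,1, 0.96,0.348,0,0,0,0,1, 0.96,0.348,0,0,0,0,1, 0,0,1,0,0,0,1, 0,0,1,0,0,0,1]' >/dev/null
python3 -m inch '[0,0,0.9,0,0,0,1, 0,0,0,0,0,0,1, 0,0,0,0,0,0,1, 0,0,0,0,0,0,1]'
python3 - <<'E'
from h import *
go([.5159,-.0395,.108],4)
s,pose,gr,B=rims((.5159,-.0395),'w21.png',.0809)
E
```

```text
time_s: 68.38
position: [0.5162, -0.0395, 0.2813]
ee_rot: [-2.142, -2.295, 0.001]
force: [0.4, -0.1, -2.0]
width: 0.0254
grasp_force: 29.9
grasp pt [ 0.516  -0.0393  0.1343] closing dir deg 3.94 tilt [-1.7e-03  9.0e-04 -1.0e+00]
shift units [-0.007 -0.002  1.05 ]
tool z turn units (do after/before shift) -0.007
g [ 0.516  -0.0393  0.1343]
base z 0.0534 (array([260.2, 214.6]), array([298. , 249.6])) bore (array([259.1, 197.7]), array([298.6, 235. ]))
[(191, 154), (192, 155), (193, 154), (194, 151), (195, 144), (196, 137), (197, 142), (198, 150), (199, 153), (200, 153), (201, 153), (202, 153), (203, 153), (204, 152), (205, 152), (206, 151), (207, 151), (208, 151), (209, 151), (210, 148), (211, 140), (212, 118), (213, 92), (214, 78), (215, 78), (216, 78), (217, 77), (218, 77), (219, 77), (220, 76), (221, 77), (222, 77), (223, 76), (224, 75), (225, 75), (226, 75), (227, 74)]
tube rim row 213 [ 0.5149 -0.025   0.0534]
tube cols 239 [(253, np.int64(146)), (254, np.int64(147)), (255, np.int64(146)), (256, np.int64(144)), (257, np.int64(130)), (258, np.int64(98)), (259, np.int64(69)), (260, np.int64(65)), (261, np.int64(64)), (262, np.int64(66)), (263, np.int64(65)), (264, np.int64(67)), (265, np.int64(67)), (266, np.int64(65)), (291, np.int64(71)), (292, np.int64(70)), (293, np.int64(70)), (294, np.int64(70)), (295, np.int64(68)), (296, np.int64(69)), (297, np.int64(70)), (298, np.int64(85)), (299, np.int64(113)), (300, np.int64(138)), (301, np.int64(146)), (302, np.int64(147)), (303, np.int64(146)), (304, np.int64(148)), (305, np.int64(146)), (306, np.int64(146))]
```

```bash
python3 -m inch '[0,0,0.6,0,0,0,1, 0,0,0.5,0,0,0,1, 0,0,0,0,0,0,1, 0,0,0,0,0,0,1]'
python3 - <<'E'
from h import *
s,pose,gr,B=rims((.5159,-.0395),'w22.png',.0809)
for r in (216,222): print(r,[(c,int(gr[r-1:r+2,c].mean())) for c in list(range(252,272,1))+list(range(288,308,1))])
E
```

```text
time_s: 68.92
position: [0.5158, -0.0393, 0.2526]
ee_rot: [-2.141, -2.295, 0.003]
force: [-0.6, 0.1, -0.7]
width: 0.0253
grasp_force: 29.9
g [ 0.5152 -0.0392  0.1057]
base z 0.0248 (array([260.5, 214.6]), array([298.3, 249.6])) bore (array([258.2, 209.5]), array([302.3, 250.5]))
[(191, 153), (192, 152), (193, 152), (194, 152), (195, 152), (196, 152), (197, 152), (198, 152), (199, 151), (200, 151), (201, 150), (202, 150), (203, 151), (204, 150), (205, 149), (206, 143), (207, 134), (208, 136), (209, 144), (210, 148), (211, 139), (212, 117), (213, 93), (214, 79), (215, 78), (216, 77), (217, 78), (218, 77), (219, 78), (220, 76), (221, 76), (222, 76), (223, 76), (224, 75), (225, 75), (226, 75), (227, 75)]
tube rim row 213 [ 0.514  -0.0248  0.0248]
tube cols 239 [(253, np.int64(144)), (254, np.int64(146)), (255, np.int64(145)), (256, np.int64(143)), (257, np.int64(127)), (258, np.int64(94)), (259, np.int64(70)), (260, np.int64(64)), (261, np.int64(67)), (262, np.int64(66)), (263, np.int64(64)), (264, np.int64(68)), (265, np.int64(66)), (266, np.int64(66)), (291, np.int64(69)), (292, np.int
[... 558 characters left out ...]
 84), (289, 93), (290, 108), (291, 125), (292, 138), (293, 145), (294, 147), (295, 147), (296, 141), (297, 137), (298, 132), (299, 135), (300, 142), (301, 146), (302, 148), (303, 148), (304, 150), (305, 148), (306, 148), (307, 148)]
222 [(252, 147), (253, 146), (254, 147), (255, 146), (256, 141), (257, 133), (258, 125), (259, 128), (260, 138), (261, 133), (262, 111), (263, 86), (264, 73), (265, 71), (266, 71), (267, 72), (268, 72), (269, 73), (270, 72), (271, 74), (288, 76), (289, 76), (290, 75), (291, 74), (292, 74), (293, 75), (294, 81), (295, 99), (296, 121), (297, 141), (298, 146), (299, 144), (300, 137), (301, 127), (302, 130), (303, 139), (304, 145), (305, 147), (306, 147), (307, 147)]
```

```bash
python3 -m inch '[-0.02,0.03,0.15,0,0,0,1, 0,0,0.1,0,0,0,1, 0,0,0,0,0,0,1]'
python3 -m inch '[0,0,0.15,0,0,0,1, 0,0,0,0,0,0,1]'
python3 -m inch '[0,0,0.15,0,0,0,1, 0,0,0,0,0,0,1]'
python3 -m inch '[0,0,0.11,0,0,0,1, 0,0,0,0,0,0,1]'
```

```text
time_s: 69.35
position: [0.5165, -0.0399, 0.2464]
ee_rot: [-2.141, -2.294, 0.003]
force: [0.7, -0.1, -0.8]
width: 0.0253
grasp_force: 29.9
time_s: 69.6
position: [0.5165, -0.0399, 0.2426]
ee_rot: [-2.141, -2.295, 0.003]
force: [-0.8, 0.3, -0.7]
width: 0.0254
grasp_force: 29.9
time_s: 69.85
position: [0.5164, -0.0399, 0.2388]
ee_rot: [-2.141, -2.294, 0.003]
force: [0.1, -0.6, -1.0]
width: 0.0252
grasp_force: 29.9
time_s: 70.1
position: [0.5165, -0.0399, 0.2362]
ee_rot: [-2.141, -2.294, 0.003]
force: [-0.1, -0.2, -1.4]
width: 0.0251
grasp_force: 29.9
```

```bash
python3 -m inch '[0,0,0,0,0,0,0, 0,0,0,0,0,0,0, 0,0,0,0,0,0,0, 0,0,-0.5,0,0,0,0, 0,0,-1,0,0,0,0]' >/dev/null
python3 -m inch '[0,0,-1,0,0,0,0, 0,0,-1,0,0,0,0, 0,0,-1,0,0,0,0, 0,0,-1,0,0,0,0, 0,0,-1,0,0,0,0]' >/dev/null
python3 -m inch '[-1,0,-1,0,0,0,0, -1,0,-1,0,0,0,0, -1,0,0,0,0,0,0, -1,0,0,0,0,0,0, -1,0,0,0,0,0,0]' >/dev/null
python3 -m inch '[-1,-1,0,0,0,0,0, -1,-1,0,0,0,0,0, -1,0,0,0,0,0,0, -1,0,0,0,0,0,0, 0,0,0,0,0,0,0]'
python3 - <<'E'
from h import *
t=save('top','t30.png'); g=t['pixels'].astype(int); sc=save('scene','s30.png')
st=manip.state(); pose=(st['position'],st['ee_rot']); w=save('wrist','w30.png')
for n,P,r in [('tube2',(.6436,-.0309,.108),(4,9)),('tube0',(.5159,-.0395,.108),(4,9)),('jar2',(.6473,-.0858,.06),(8,13)),('jar0',(.5196,-.0944,.06),(8,13)),('cheese',(.5757,.0246,.042),(11,18))]:
    p=proj(t,P); c=circ(t,p,r,18,9); print(n,p.round(1),[tuple(k)+tuple((hit(t,k[:2],P[2])-P)[:2].round(4)) for k in c[:2]])
    p=proj(w,P,pose); print('  wrist',p.round(1),[(tuple(k),(hit(w,k[:2],P[2],pose)-P)[:2].round(4)) for k in circ(w,p,(6,26),30,12)[:2]] if 40<p[0]<520 and 40<p[1]<260 else '')
for n,P in [('tube2',(.6436,-.0309,.108)),('tube0',(.5159,-.0395,.108))]:
    for S,nm in ((t,'top'),(sc,'scene')):
        u,v=proj(S,P).astype(int); sub=S['pixels'][v-12:v+13,u-12:u+13].max(2)
        n_,l,stt,ce=cv2.connectedComponentsWithStats((sub<60).astype(np.uint8)); print(n,nm,proj(S,P).round(1),[(stt[i].tolist(),(ce[i]+[u-12,v-12]).round(1)) for i in range(1,n_) if stt[i,4]>8])
E
```

```text
time_s: 72.6
position: [0.4822, -0.2696, 0.4491]
ee_rot: [-2.146, -2.291, 0.004]
force: [-0.3, 0.1, 0.4]
width: 0.0883
grasp_force: 0.0
tube2 [297.  177.4] [(np.float64(295.5), np.float64(177.5), np.float64(6.0), np.float64(-0.0003), np.float64(0.0032))]
  wrist [445.   -6.9] 
tube0 [302.7 238.5] [(np.float64(301.5), np.float64(238.5), np.float64(6.0), np.float64(0.0001), np.float64(0.0025))]
  wrist [328.8 -24.6] 
jar2 [320.7 180.2] [(np.float64(319.5), np.float64(182.5), np.float64(12.4), np.float64(-0.0052), np.float64(0.0029))]
  wrist [428.2  46.2] [((np.float64(417.5), np.float64(49.5), np.float64(20.4)), array([-0.014 , -0.0072])), ((np.float64(427.5), np.float64(43.5), np.float64(18.3)), array([-0.0012,  0.0032]))]
jar0 [326.6 237.9] [(np.float64(326.5), np.float64(238.5), np.float64(10.2), np.float64(-0.0012), np.float64(0.0002))]
  wrist [323.2  34.9] 
cheese [271.2 214.2] [(np.float64(271.5), np.float64(215.5), np.float64(13.6), np.float64(-0.0029), np.float64(-0.0005))]
  wrist [371.  -41.2] 
tube2 top [297.  177.4] [([5, 8, 11, 17, 161], array([295. , 181.1]))]
tube2 scene [279.7 216.3] [([10, 11, 9, 10, 69], array([280.9, 219.9]))]
tube0 top [302.7 238.5] [([5, 8, 12, 13, 120], array([300.6, 239.6]))]
tube0 scene [245.8 193.5] [([11, 12, 7, 9, 57], array([246.9, 197.1]))]
```

```bash
python3 - <<'E'
from h import *
a=cv2.imread('pics/t30.png')[230:420,460:]; b=cv2.imread('pics/s30.png')[190:420,0:150]
for n,i in (('top',a),('scene',b)):
    d=i.max(2); sat=d-i.min(2)
    for m,k in ((d<60,'dark'),(sat>60,'sat'),(i.min(2)>200,'white')):
        nn,l,s,c=cv2.connectedComponentsWithStats(m.astype(np.uint8)); print(n,k,[(s[j].tolist()) for j in range(1,nn) if s[j,4]>15])
st=manip.state(); print(st['time_s'],st['force'].round(1) if hasattr(st['force'],'round') else st['force'],np.abs(st['dq']).max())
E
```

```text
top dark [[0, 0, 100, 89, 6490], [76, 54, 24, 125, 2192]]
top sat [[38, 51, 4, 11, 28]]
top white []
scene dark []
scene sat []
scene white []
72.75 [ 0.4  0.4 -0. ] 0.0091340115049803
```

```bash
python3 -c "
from plant import job
print(job.close_job())"
```

```text
the job is handed in; nothing more can be done
None
```

I handed the job in at about 73 s: the cheese is stamped in its well, the stamp is back in its ring, and both jars and both tubes are in the tray; final placement was checked by camera and measurement only, and no verdict came back.

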